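# Gauge and sort fixing sleeves

## Task

Slide all the steel sleeves standing on the bench fully down onto the pins of the gauge plate, as far as each will go, one to a pin and in the same left-to-right order (as the robot sees them). Then, from left to right, lower the bridge gauge over each sleeve until it stands flat on the plate, wait a second and read its foot. Stand the sleeves that read 40 mm upright in the wooden tray, put those that read more or less in the galvanised bin, stand the gauge back on its board, and leave the other tools alone.

Things in the scene. Friction and masses are not known exactly. Their poses are not given: they have to be found in the camera images.
- sleeve_1a: plain steel sleeve, 44 mm outside diameter, 150-290 g, upright on the bench at the start; origin at the centre of its lower end, z along its bore. Right (bore 29, 40 mm tall), tight (bore 21, 40 mm tall) or short (bore 29, 33 mm tall): find out with the gauge. Starts at the left (+y) place of the row; None when absent (at most one of sleeve_1a, b, c is present)
- sleeve_1b: plain steel sleeve, 44 mm outside diameter, 150-290 g, upright on the bench at the start; origin at the centre of its lower end, z along its bore. Right (bore 29, 40 mm tall), tight (bore 21, 40 mm tall) or short (bore 29, 33 mm tall): find out with the gauge. Starts at the left (+y) place of the row; None when absent (at most one of sleeve_1a, b, c is present)
- sleeve_2a: plain steel sleeve, 44 mm outside diameter, 150-290 g, upright on the bench at the start; origin at the centre of its lower end, z along its bore. Right (bore 29, 40 mm tall), tight (bore 21, 40 mm tall) or short (bore 29, 33 mm tall): find out with the gauge. Starts at the middle place of the row; None when absent (at most one of sleeve_2a, b, c is present)
- sleeve_2b: plain steel sleeve, 44 mm outside diameter, 150-290 g, upright on the bench at the start; origin at the centre of its lower end, z along its bore. Right (bore 29, 40 mm tall), tight (bore 21, 40 mm tall) or short (bore 29, 33 mm tall): find out with the gauge. Starts at the middle place of the row; None when absent (at most one of sleeve_2a, b, c is present)
- sleeve_2c: plain steel sleeve, 44 mm outside diameter, 150-290 g, upright on the bench at the start; origin at the centre of its lower end, z along its bore. Right (bore 29, 40 mm tall), tight (bore 21, 40 mm tall) or short (bore 29, 33 mm tall): find out with the gauge. Starts at the middle place of the row; None when absent (at most one of sleeve_2a, b, c is present)
- sleeve_3a: plain steel sleeve, 44 mm outside diameter, 150-290 g, upright on the bench at the start; origin at the centre of its lower end, z along its bore. Right (bore 29, 40 mm tall), tight (bore 21, 40 mm tall) or short (bore 29, 33 mm tall): find out with the gauge. Starts at the right (-y) place of the row; None when absent (at most one of sleeve_3a, b, c is present)
- sleeve_3b: plain steel sleeve, 44 mm outside diameter, 150-290 g, upright on the bench at the start; origin at the centre of its lower end, z along its bore. Right (bore 29, 40 mm tall), tight (bore 21, 40 mm tall) or short (bore 29, 33 mm tall): find out with the gauge. Starts at the right (-y) place of the row; None when absent (at most one of sleeve_3a, b, c is present)
- plate: fixed steel gauge plate, 110 x 250 x 12 mm, lying on the bench, origin at the centre of its underside, long side along its y; three upright pins 80 mm apart along y
- pin1 (a point): foot of the left (+y) pin, on the plate's top face, axes as the plate's. Pin 29 mm tall: 26 mm diameter up to 12 mm, a cone narrowing to 18 mm diameter at 17 mm, then straight to a chamfered tip. A 29 mm bore slides down to the plate; a 21 mm bore hangs on the cone about 15 mm above the plate, upright
- pin2 (a point): foot of the middle pin, on the plate's top face, axes as the plate's. Pin 29 mm tall: 26 mm diameter up to 12 mm, a cone narrowing to 18 mm diameter at 17 mm, then straight to a chamfered tip. A 29 mm bore slides down to the plate; a 21 mm bore hangs on the cone about 15 mm above the plate, upright
- pin3 (a point): foot of the right (-y) pin, on the plate's top face, axes as the plate's. Pin 29 mm tall: 26 mm diameter up to 12 mm, a cone narrowing to 18 mm diameter at 17 mm, then straight to a chamfered tip. A 29 mm bore slides down to the plate; a 21 mm bore hangs on the cone about 15 mm above the plate, upright
- gauge: loose bridge gauge, 0.45 kg, 140 mm tall, standing on its board; origin at the centre of its underside, z up. Two legs 12 mm thick, 50 mm wide (y), 60 mm apart (x, 84 mm outside), a crossbar 80 to 94 mm up, above it a square wooden handle 24 x 24 mm, 94 to 140 mm up. It bridges a sleeve on a pin, its legs on the plate
- gauge_grip (a point): middle of the gauge's handle, 120 mm above its underside, on its centre line: where to grip it from above, best with the fingers closing along the gauge's y. Beside the handle (+x) a thin brass rod fixed to the foot stands out of the crossbar, 4 mm at rest, and rises with the foot's travel
- gauge_foot (a joint): travel (m) of the gauge's sprung foot, a 40 mm brass disc between the legs: 0 hanging free, 22 mm above the gauge's underside; a sleeve pushes it up (45 mm at most, under 3 N). With the gauge standing on the plate, height = 22 mm + travel: right sleeve 40 mm (travel 18), short 33 mm (travel 11), tight one held up on its pin about 55 mm (travel 33)
- board_top (a point): centre of the top face of the gauge's board, a fixed wooden square 100 x 100 mm, 8 mm thick
- tray_in (a point): centre of the inner floor of the shallow fixed wooden tray: 200 mm (its x) by 140 mm (its y) outside, 6 mm walls, rim 14 mm above the bench, floor about 6 mm above it
- bin_in (a point): centre of the inner floor of the galvanised tilting bin, locked upright and fixed: inside 152 mm (its x) by 132 mm (its y), floor 14 mm and rim 95 mm above the bench; open top; side brackets and pivots reach 90 mm from its centre in y, a handle 105 mm in -x
- point_1: steel point (stone chisel), 195 mm long, 16 mm thick, lying; bystander, not to be moved
- point_2: a second steel point, the same; bystander, not to be moved
- square: steel try square with a red-painted stock, lying flat; bystander, not to be moved
- wedge: small oak wedge, 90 mm, not always there; bystander, not to be moved
- plug: small steel splitting plug, 90 mm, not always there; bystander, not to be moved
Not all that is in view belongs to the job. Leave any black, green or pink look-alike of the sleeve_3a alone.

How it is judged:
On the way, in this order (a step that is already met when the one before it is completed fails the run):
1. every sleeve is on a pin, down to the plate or, if tight, resting on the cone (((horizontal distance between sleeve_1a and pin1 below 0.006 m and z of sleeve_1a in the frame of pin1 below 0.004 m) or (horizontal distance between sleeve_1a and pin2 below 0.006 m and z of sleeve_1a in the frame of pin2 below 0.004 m) or (horizontal distance between sleeve_1a and pin3 below 0.006 m and z of sleeve_1a in the frame of pin3 below 0.004 m)) and angle between each of sleeve_1a, sleeve_2a, sleeve_2b, sleeve_3a, sleeve_3b's own z axis and vertical below 0.1 rad and linear speed of each of sleeve_1a, sleeve_1b, sleeve_2a, sleeve_2b, sleeve_2c, sleeve_3a, sleeve_3b below 0.05 m/s and ((horizontal distance between sleeve_1b and pin1 below 0.006 m and z of sleeve_1b in the frame of pin1 below 0.024 m) or (horizontal distance between sleeve_1b and pin2 below 0.006 m and z of sleeve_1b in the frame of pin2 below 0.024 m) or (horizontal distance between sleeve_1b and pin3 below 0.006 m and z of sleeve_1b in the frame of pin3 below 0.024 m)) and angle between each of sleeve_1b, sleeve_2c's own z axis and vertical below 0.2 rad and ((horizontal distance between sleeve_2a and pin1 below 0.006 m and z of sleeve_2a in the frame of pin1 below 0.004 m) or (horizontal distance between sleeve_2a and pin2 below 0.006 m and z of sleeve_2a in the frame of pin2 below 0.004 m) or (horizontal distance between sleeve_2a and pin3 below 0.006 m and z of sleeve_2a in the frame of pin3 below 0.004 m)) and ((horizontal distance between sleeve_2b and pin1 below 0.006 m and z of sleeve_2b in the frame of pin1 below 0.004 m) or (horizontal distance between sleeve_2b and pin2 below 0.006 m and z of sleeve_2b in the frame of pin2 below 0.004 m) or (horizontal distance between sleeve_2b and pin3 below 0.006 m and z of sleeve_2b in the frame of pin3 below 0.004 m)) and ((horizontal distance between sleeve_2c and pin1 below 0.006 m and z of sleeve_2c in the frame of pin1 below 0.024 m) or (horizontal distance between sleeve_2c and pin2 below 0.006 m and z of sleeve_2c in the frame of pin2 below 0.024 m) or (horizontal distance between sleeve_2c and pin3 below 0.006 m and z of sleeve_2c in the frame of pin3 below 0.024 m)) and ((horizontal distance between sleeve_3a and pin1 below 0.006 m and z of sleeve_3a in the frame of pin1 below 0.004 m) or (horizontal distance between sleeve_3a and pin2 below 0.006 m and z of sleeve_3a in the frame of pin2 below 0.004 m) or (horizontal distance between sleeve_3a and pin3 below 0.006 m and z of sleeve_3a in the frame of pin3 below 0.004 m)) and ((horizontal distance between sleeve_3b and pin1 below 0.006 m and z of sleeve_3b in the frame of pin1 below 0.004 m) or (horizontal distance between sleeve_3b and pin2 below 0.006 m and z of sleeve_3b in the frame of pin2 below 0.004 m) or (horizontal distance between sleeve_3b and pin3 below 0.006 m and z of sleeve_3b in the frame of pin3 below 0.004 m))), for 0.2 s.
2. the gauge stands flat on the plate over the left place's sleeve, on its pin, and its foot rests on it (((((horizontal distance between sleeve_1a and pin1 below 0.006 m and z of sleeve_1a in the frame of pin1 below 0.004 m) or (horizontal distance between sleeve_1a and pin2 below 0.006 m and z of sleeve_1a in the frame of pin2 below 0.004 m) or (horizontal distance between sleeve_1a and pin3 below 0.006 m and z of sleeve_1a in the frame of pin3 below 0.004 m)) and horizontal distance between gauge and sleeve_1a below 0.012 m and z of gauge in the frame of sleeve_1a below 0.003 m and angle between the z axis of gauge and the z axis of sleeve_1a, either way round below 0.08 rad and contact force between gauge and sleeve_1a above 0.2 N) or (((horizontal distance between sleeve_1b and pin1 below 0.006 m and z of sleeve_1b in the frame of pin1 below 0.024 m) or (horizontal distance between sleeve_1b and pin2 below 0.006 m and z of sleeve_1b in the frame of pin2 below 0.024 m) or (horizontal distance between sleeve_1b and pin3 below 0.006 m and z of sleeve_1b in the frame of pin3 below 0.024 m)) and horizontal distance between gauge and sleeve_1b below 0.012 m and z of gauge in the frame of sleeve_1b below -0.009 m and angle between the z axis of gauge and the z axis of sleeve_1b, either way round below 0.2 rad and contact force between gauge and sleeve_1b above 0.2 N))), for 0.3 s.
3. the gauge stands flat on the plate over the middle place's sleeve, on its pin, and its foot rests on it (((((horizontal distance between sleeve_2a and pin1 below 0.006 m and z of sleeve_2a in the frame of pin1 below 0.004 m) or (horizontal distance between sleeve_2a and pin2 below 0.006 m and z of sleeve_2a in the frame of pin2 below 0.004 m) or (horizontal distance between sleeve_2a and pin3 below 0.006 m and z of sleeve_2a in the frame of pin3 below 0.004 m)) and horizontal distance between gauge and sleeve_2a below 0.012 m and z of gauge in the frame of sleeve_2a below 0.003 m and angle between the z axis of gauge and the z axis of sleeve_2a, either way round below 0.08 rad and contact force between gauge and sleeve_2a above 0.2 N) or (((horizontal distance between sleeve_2b and pin1 below 0.006 m and z of sleeve_2b in the frame of pin1 below 0.004 m) or (horizontal distance between sleeve_2b and pin2 below 0.006 m and z of sleeve_2b in the frame of pin2 below 0.004 m) or (horizontal distance between sleeve_2b and pin3 below 0.006 m and z of sleeve_2b in the frame of pin3 below 0.004 m)) and horizontal distance between gauge and sleeve_2b below 0.012 m and z of gauge in the frame of sleeve_2b below 0.003 m and angle between the z axis of gauge and the z axis of sleeve_2b, either way round below 0.08 rad and contact force between gauge and sleeve_2b above 0.2 N) or (((horizontal distance between sleeve_2c and pin1 below 0.006 m and z of sleeve_2c in the frame of pin1 below 0.024 m) or (horizontal distance between sleeve_2c and pin2 below 0.006 m and z of sleeve_2c in the frame of pin2 below 0.024 m) or (horizontal distance between sleeve_2c and pin3 below 0.006 m and z of sleeve_2c in the frame of pin3 below 0.024 m)) and horizontal distance between gauge and sleeve_2c below 0.012 m and z of gauge in the frame of sleeve_2c below -0.009 m and angle between the z axis of gauge and the z axis of sleeve_2c, either way round below 0.2 rad and contact force between gauge and sleeve_2c above 0.2 N))), for 0.3 s.
4. the gauge stands flat on the plate over the right place's sleeve, on its pin, and its foot rests on it (((((horizontal distance between sleeve_3a and pin1 below 0.006 m and z of sleeve_3a in the frame of pin1 below 0.004 m) or (horizontal distance between sleeve_3a and pin2 below 0.006 m and z of sleeve_3a in the frame of pin2 below 0.004 m) or (horizontal distance between sleeve_3a and pin3 below 0.006 m and z of sleeve_3a in the frame of pin3 below 0.004 m)) and horizontal distance between gauge and sleeve_3a below 0.012 m and z of gauge in the frame of sleeve_3a below 0.003 m and angle between the z axis of gauge and the z axis of sleeve_3a, either way round below 0.08 rad and contact force between gauge and sleeve_3a above 0.2 N) or (((horizontal distance between sleeve_3b and pin1 below 0.006 m and z of sleeve_3b in the frame of pin1 below 0.004 m) or (horizontal distance between sleeve_3b and pin2 below 0.006 m and z of sleeve_3b in the frame of pin2 below 0.004 m) or (horizontal distance between sleeve_3b and pin3 below 0.006 m and z of sleeve_3b in the frame of pin3 below 0.004 m)) and horizontal distance between gauge and sleeve_3b below 0.012 m and z of gauge in the frame of sleeve_3b below 0.003 m and angle between the z axis of gauge and the z axis of sleeve_3b, either way round below 0.08 rad and contact force between gauge and sleeve_3b above 0.2 N))), for 0.3 s.
At the end, for the whole second after the job is handed in: every right sleeve (reads 40 mm) stands upright (within 0.1 rad) on the floor of the tray; every short or tight sleeve lies in the bin, below its rim; the gauge stands upright on its board within 25 mm of the centre; all at rest (x of sleeve_1a in the frame of tray_in between -0.09 and 0.09 m and y of sleeve_1a in the frame of tray_in between -0.06 and 0.06 m and z of sleeve_1a in the frame of tray_in between -0.004 and 0.012 m and angle between each of sleeve_1a, sleeve_2b, sleeve_3a's own z axis and vertical below 0.1 rad and linear speed of each of sleeve_1a, sleeve_1b, sleeve_2a, sleeve_2b, sleeve_2c, sleeve_3a, sleeve_3b, gauge below 0.03 m/s and x of sleeve_1b in the frame of bin_in between -0.08 and 0.08 m and y of sleeve_1b in the frame of bin_in between -0.07 and 0.07 m and z of sleeve_1b in the frame of bin_in between -0.01 and 0.075 m and x of sleeve_2a in the frame of bin_in between -0.08 and 0.08 m and y of sleeve_2a in the frame of bin_in between -0.07 and 0.07 m and z of sleeve_2a in the frame of bin_in between -0.01 and 0.075 m and x of sleeve_2b in the frame of tray_in between -0.09 and 0.09 m and y of sleeve_2b in the frame of tray_in between -0.06 and 0.06 m and z of sleeve_2b in the frame of tray_in between -0.004 and 0.012 m and x of sleeve_2c in the frame of bin_in between -0.08 and 0.08 m and y of sleeve_2c in the frame of bin_in between -0.07 and 0.07 m and z of sleeve_2c in the frame of bin_in between -0.01 and 0.075 m and x of sleeve_3a in the frame of tray_in between -0.09 and 0.09 m and y of sleeve_3a in the frame of tray_in between -0.06 and 0.06 m and z of sleeve_3a in the frame of tray_in between -0.004 and 0.012 m and x of sleeve_3b in the frame of bin_in between -0.08 and 0.08 m and y of sleeve_3b in the frame of bin_in between -0.07 and 0.07 m and z of sleeve_3b in the frame of bin_in between -0.01 and 0.075 m and horizontal distance between gauge and board_top below 0.025 m and z of gauge in the frame of board_top below 0.004 m and angle between gauge's own z axis and vertical below 0.06 rad); the robot touches nothing.
It fails at once if the point_1 is moved by more than 2 cm (distance of point_1 from where it was at the start of the episode above 0.02 m).
It fails at once if the point_2 is moved by more than 2 cm (distance of point_2 from where it was at the start of the episode above 0.02 m).
It fails at once if the square is moved by more than 2 cm (distance of square from where it was at the start of the episode above 0.02 m).
It fails at once if the wedge is moved by more than 2 cm (distance of wedge from where it was at the start of the episode above 0.02 m).
It fails at once if the plug is moved by more than 2 cm (distance of plug from where it was at the start of the episode above 0.02 m).
Of sleeve_1a, sleeve_1b only 1 to 1 are there at a start; the rules pass over those that are not, and their reading is None.
Of sleeve_3a, sleeve_3b only 1 to 1 are there at a start; the rules pass over those that are not, and their reading is None.
Of sleeve_2a, sleeve_2b, sleeve_2c, wedge, plug only 1 to 1 are there at a start; the rules pass over those that are not, and their reading is None.
At some moment in a run one of sleeve_1a, sleeve_1b, sleeve_2a, sleeve_2b, sleeve_2c, sleeve_3a, sleeve_3b may be knocked a few centimetres aside while the robot is not near it.
It also fails if it takes over 210 s, if anything falls off the work surface, if the arm or the gripper's body presses on something with over 40 N, if the wrist force passes 120 N, or if a joint passes its speed limit or range.

## Robot

A 6-joint arm with a two-finger parallel gripper is mounted at the origin on the work surface. World frame = base frame: x ahead of the robot, y to its left, z up, the work surface at z = 0. Lengths are in m, angles in rad, forces in N, time in s.
With the tool pointing down it reaches from about 0.35 to 0.775 m from the base axis. Payload 5.5 kg.
Tool frame: the origin (TCP) lies midway between the tips of the shut fingers; the grasp point (between the pads) lies 19 mm behind it; z points along the fingers, y is the direction in which the jaws open and shut (so a half turn about z gives the same grasp; the last joint's range is limited). The gripper opens to 85 mm and grips with 20 to 120 N. Pads are 22 mm wide; open, the fingers measure 114 mm over their backs; the gripper's body (76 mm by 85 mm) begins 54 mm behind the grasp point. The pads swing forward as they close: fully open they stand 13 mm farther back than shut.
Start: joints at [1.063, 0.313, 0.046, 1.304, 0, 1.431], TCP at [0.207, 0.537, 0.231] pointing down, gripper open.
Joint ranges: [-2.76, 2.76], [-0.86, 1.69], [-1.03, 1.26], [-2.2, 2.34], [-1.47, 1.5], [-3.14, 3.14]. Speed limits (rad/s): [2.57, 2.57, 3.14, 3.14, 3.14, 3.14].

## Interface

Orientations are given as a unit quaternion [w, x, y, z].
In Python, from workcell import env gives the robot as it stands.
- The arm moves only by the shell command python3 -m pendant 'ROWS' [FORCE]. ROWS is JSON, a list of rows, each a list of 3 entries, a list of its own where there are three numbers: the shift along the tool's x, y, z each as a share of 20 mm, from -1 to 1, then the turn about the tool's z as a share of 6 degrees, from -1 to 1, then the closure, from -1 (fully open) to 1 (shut). In form: [[[tx, ty, tz], turn, claw], ...]. A call has 1 to 12 rows; each row shifts and turns the commanded pose from where the row before left it, along the tool's axes as they then stand; what a row does not reach is not made up. A row lasts 1/8 s, in which the tool goes at most 62.5 mm and 10.7 degrees, less where a joint would pass 70% of its speed; a pose out of reach is approached as far as the arm can. A call with a number of a shift or a turn outside -1 to 1 is refused whole. A call with a gripper value outside its range is refused whole. The fingers move at their own pace and stop on an object; FORCE is the grip in N (left out, the last holds). Time passes only in rows, so rows that do not move let the fingers close. It gives the time, the measured TCP pose, the force and the opening at its end, in the units of the state.
- env.get_state(): the state, without advancing time (a new reading comes with each control period).
- env.read_camera(name): name is "scene" or "side" or "wrist"; returns a dict with "color" (400x640x3 uint8, blue, green, red), "mtx" (3x3 intrinsics, pixels), "k1" (the pictures are not rectified: a ray, as slopes to the right and down, at radius r is drawn at 1 + k1 r^2 times it, then the intrinsics apply), "view" (4x4, takes a point from world to camera coordinates). Camera axes: x right, y down, z forward; pixel columns grow to the right and rows downward; lengths in m; the calibration is good to about 2 mm. A picture is of the moment at which its call begins. There is no depth.
- env.hand_in(): hands the job in, once; it reports no verdict.
Trained networks look in the newest picture that a camera, given by its name, has taken for a name from the list of things; names that differ only in an ending like _2 or _b are one class to them, and where a whole thing is asked for, a point or a joint stands for the part that bears it (a point fixed in the world has none). Each returns a list of dicts, best first, with "p" (0 to 1); they miss things now and then, are a little off and sometimes report something else, mostly with a low value. They report only what shows in the picture. A call takes as long as a camera call. They do not tell look-alikes from the thing itself.
- env.boxes_of(camera, thing): "location" ([column, row] in pixels, amid what is visible of it).
- env.cut_out(camera, thing): "region" (400x640 bool, what is visible of it) and "location" ([column, row] in pixels, amid what is visible of it).
The state is a dict: "clock": time; "joint_pos": joint angles; "qvel": joint speeds; "tau": joint torques, N m; "tcp_pos": TCP position; "orientation": TCP orientation; "wrist_force": force on the tool from outside, world axes, zero at the start; "ft_torque": the same for the moment, N m; "finger_gap": finger opening in m.
Only numpy, scipy, OpenCV 4.12 (cv2) and the standard library are available. Lean on these libraries where they do the work, as an engineer would, in place of code of your own. Each camera call takes 0.05 s, during which the arm holds its last target.

## Working session

There is one attempt and no reset: what is moved stays moved. The work goes in short steps, Python scripts to look and compute and a shell command to move; the robot and the scene stay as the last step left them, time stands still between calls to the robot, and variables do not carry over. Pictures are saved under pics/ and viewed, and the job is handed in when it is done.

```bash
ls; mkdir -p pics
cat > h.py <<'E'
import numpy as np, cv2
from workcell import env
def cam(n,fn=None):
    c=env.read_camera(n)
    if fn: cv2.imwrite('pics/'+fn+'.png',c['color'])
    return c
def ray(c,px):
    K=np.array(c['mtx']);V=np.array(c['view'])
    x=(px[0]-K[0,2])/K[0,0];y=(px[1]-K[1,2])/K[1,1]
    rd=np.hypot(x,y);r=rd
    for _ in range(30): r=rd/(1+c['k1']*r*r)
    s=r/rd if rd>0 else 1
    d=V[:3,:3].T@np.array([x*s,y*s,1]);o=-V[:3,:3].T@V[:3,3]
    return o,d
def at_z(c,px,z):
    o,d=ray(c,px);return o+d*(z-o[2])/d[2]
def proj(c,P):
    V=np.array(c['view']);K=np.array(c['mtx'])
    p=V[:3,:3]@np.array(P)+V[:3,3];x,y=p[0]/p[2],p[1]/p[2]
    f=1+c['k1']*(x*x+y*y)
    return np.array([K[0,0]*x*f+K[0,2],K[1,1]*y*f+K[1,2]])
E
python3 - <<'E'
from h import *
np.set_printoptions(precision=4,suppress=True)
print(env.get_state())
for n in('scene','side','wrist'):
    c=cam(n,n+'0');print(n,-np.array(c['view'])[:3,:3].T@np.array(c['view'])[:3,3],np.array(c['view'])[2,:3],c['k1'],c['mtx'])
E
```

```text
pics
{'clock': 0.0, 'joint_pos': array([ 1.0634,  0.314 ,  0.045 ,  1.3036, -0.    ,  1.4312]), 'qvel': array([-0.0022, -0.0011, -0.0011,  0.0006, -0.0002, -0.0008]), 'tau': array([ -0.0015, -48.063 ,  29.8532,   0.0193,  -0.0004,   0.    ]), 'tcp_pos': array([0.2065, 0.5361, 0.2304]), 'orientation': array([-0.0003,  0.1829,  0.9831, -0.0009]), 'wrist_force': array([ 0.2943, -0.2555, -0.5248]), 'ft_torque': array([-0.0247, -0.019 , -0.0043]), 'finger_gap': 0.08541770555961273}
scene [1.2626 0.7235 0.7154] [-0.5707 -0.6255 -0.5321] -0.11247622638253804 [[510.8664   0.     321.171 ]
 [  0.     510.8664 197.5318]
 [  0.       0.       1.    ]]
side [0.4931 0.8324 0.7994] [ 0.1294 -0.7736 -0.6203] 0.0020853181454916813 [[398.9067   0.     323.4894]
 [  0.     398.9067 199.1935]
 [  0.       0.       1.    ]]
wrist [0.1413 0.5609 0.3733] [ 0.2532 -0.0992 -0.9623] 0.0018172472005458507 [[353.0565   0.     320.1784]
 [  0.     353.0565 194.8588]
 [  0.       0.       1.    ]]
```

View pics/scene0.png

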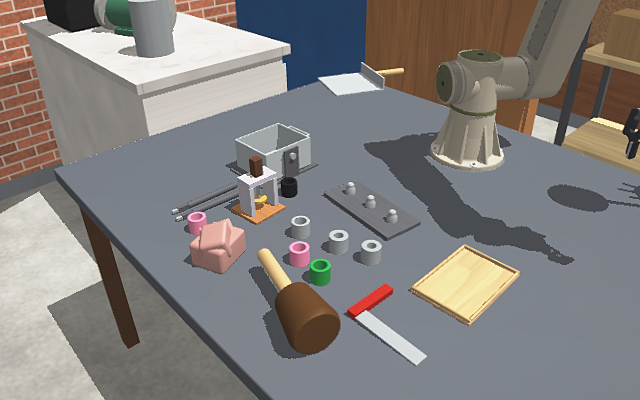

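View pics/side0.png

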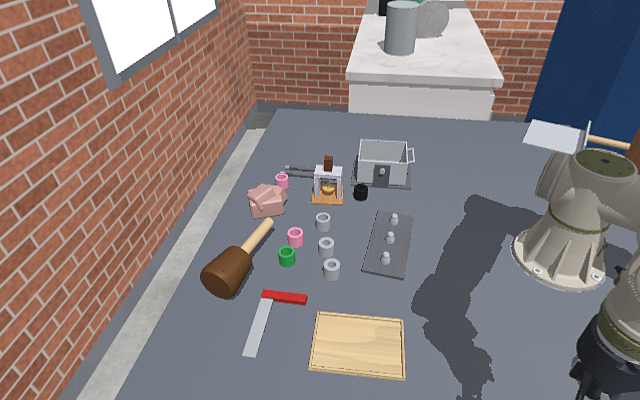

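View pics/wrist0.png

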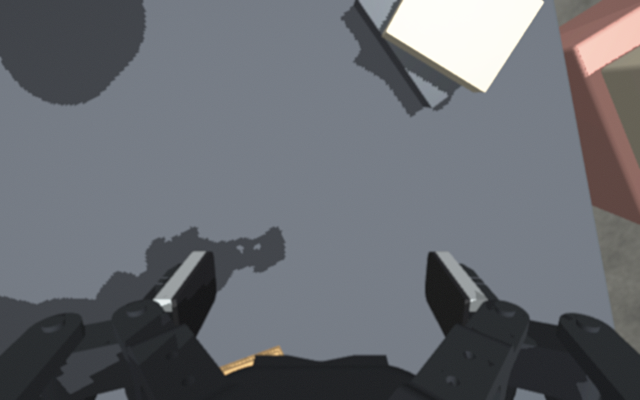

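```bash
cat >> h.py <<'E'
from scipy.optimize import least_squares, minimize
t=np.linspace(0,2*np.pi,72,endpoint=False)
def cyl_sil(c,x,y,z,h,r=.022):
    P=[proj(c,[x+r*np.cos(a),y+r*np.sin(a),zz]) for a in t for zz in(z,z+h)]
    return cv2.convexHull(np.array(P,np.float32))[:,0]
def poly_stats(p):
    m=cv2.moments(p.astype(np.float32)); return np.array([m['m10']/m['m00'],m['m01']/m['m00']]),m['m00'],p[:,0].min(),p[:,0].max(),p[:,1].min(),p[:,1].max()
def mask_stats(m):
    # fill holes via hull
    cs,_=cv2.findContours(m.astype(np.uint8),cv2.RETR_EXTERNAL,cv2.CHAIN_APPROX_NONE)
    c=max(cs,key=cv2.contourArea); f=np.zeros(m.shape,np.uint8); cv2.drawContours(f,[c],-1,1,-1)
    ys,xs=np.nonzero(f)
    return np.array([xs.mean(),ys.mean()]),len(xs),xs.min()-.5,xs.max()+.5,ys.min()-.5,ys.max()+.5
E
python3 - <<'E'
from h import *
np.set_printoptions(precision=4,suppress=True)
for n in('scene','side'):
    c=cam(n)
    for th in('sleeve_1a','gauge','point_1','square','wedge','plug','plate','tray_in','bin_in'):
        print(n,th)
        try:
          for d in env.cut_out(n,th):
            s=mask_stats(d['region'])
            print('   ',round(d['p'],2),np.array(d['location']).round(1),s[0].round(1),s[1],s[2:],c['color'][int(s[0][1]),int(s[0][0])], at_z(c,s[0],.02))
        except Exception as e: print(e)
    cv2.imwrite('pics/z_%s.png'%n,cv2.resize(c['color'][150:300,160:440] if n=='scene' else c['color'][130:400,240:440],None,fx=2.8 if n=='scene' else 2.2,fy=2.8 if n=='scene' else 2.2,interpolation=cv2.INTER_CUBIC))
E
```

```text
scene sleeve_1a
scene gauge
    0.66 [258.7 188.7] [257.2 186.5] 1631 (np.float64(236.5), np.float64(279.5), np.float64(155.5), np.float64(216.5)) [95 94 92] [ 0.603  -0.2513  0.02  ]
    0.59 [278.1 150.8] [275.6 150.5] 3141 (np.float64(230.5), np.float64(318.5), np.float64(122.5), np.float64(182.5)) [251 249 245] [ 0.4362 -0.3837  0.02  ]
scene point_1
    0.9 [203.3 196.7] [202.9 198.2] 450 (np.float64(171.5), np.float64(236.5), np.float64(182.5), np.float64(213.5)) [138 132 130] [ 0.7406 -0.3009  0.02  ]
    0.62 [207.5 200.6] [209.1 204.6] 330 (np.float64(176.5), np.float64(238.5), np.float64(190.5), np.float64(219.5)) [138 134 132] [ 0.7452 -0.2637  0.02  ]
scene square
    0.96 [379.2 324.2] [383.2 325. ] 1703 (np.float64(347.5), np.float64(426.5), np.float64(284.5), np.float64(364.5)) [225 225 221] [0.7327 0.3089 0.02  ]
scene wedge
scene plug
    0.5 [278.  151.1] [275.7 150.7] 3171 (np.float64(230.5), np.float64(318.5), np.float64(122.5), np.float64(182.5)) [251 249 245] [ 0.4367 -0.3824  0.02  ]
    0.45 [257.6 184.8] [257.2 186.4] 1652 (np.float64(237.5), np.float64(278.5
[... 1563 characters left out ...]
2  ]
side square
    0.95 [265.5 313.9] [267.1 317.2] 1311 (np.float64(241.5), np.float64(306.5), np.float64(289.5), np.float64(358.5)) [185 182 175] [0.7164 0.3099 0.02  ]
side wedge
side plug
side plate
    0.62 [392.4 246.3] [388.4 245.1] 2549 (np.float64(361.5), np.float64(413.5), np.float64(210.5), np.float64(279.5)) [121 113 113] [0.448  0.0363 0.02  ]
side tray_in
    0.59 [359.1 344.9] [358.5 346.2] 5747 (np.float64(307.5), np.float64(405.5), np.float64(311.5), np.float64(381.5)) [155 196 222] [0.5026 0.3522 0.02  ]
side bin_in
    0.89 [382.1 165.9] [382.6 164.6] 2540 (np.float64(350.5), np.float64(414.5), np.float64(139.5), np.float64(189.5)) [146 141 137] [ 0.4798 -0.3627  0.02  ]
```

View pics/z_scene.png

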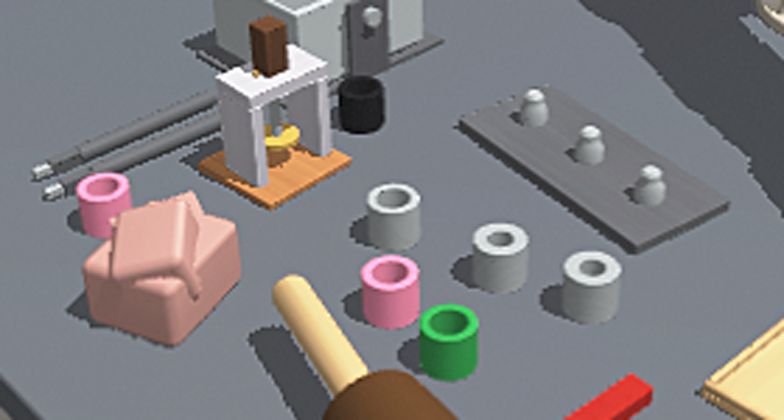

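View pics/z_side.png

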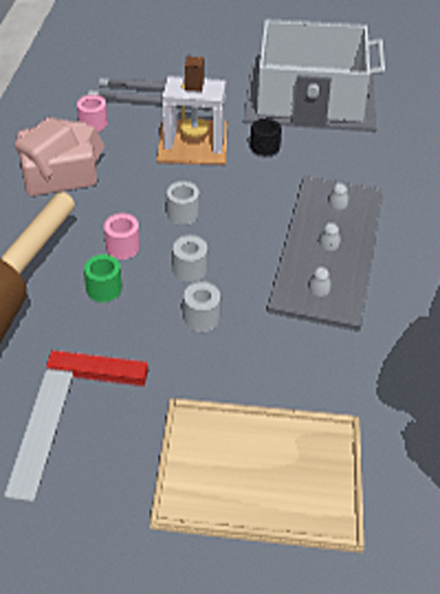

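```bash
cat >> h.py <<'E'
def gc(c,roi):
    im=c['color'];m=np.zeros(im.shape[:2],np.uint8)
    x0,x1,y0,y1=[int(v) for v in roi]; big=cv2.resize(im[y0-12:y1+12,x0-12:x1+12],None,fx=4,fy=4,interpolation=cv2.INTER_LANCZOS4)
    mk=np.zeros(big.shape[:2],np.uint8)
    cv2.grabCut(big,mk,(48,48,(x1-x0)*4,(y1-y0)*4),np.zeros((1,65)),np.zeros((1,65)),6,cv2.GC_INIT_WITH_RECT)
    f=((mk==1)|(mk==3)).astype(np.uint8)
    cs,_=cv2.findContours(f,cv2.RETR_EXTERNAL,cv2.CHAIN_APPROX_NONE);k=max(cs,key=cv2.contourArea)[:,0]
    hull=cv2.convexHull(k)[:,0].astype(float)
    return (hull+.5)/4-.5+np.array([x0-12,y0-12]),big,k
E
python3 - <<'E'
from h import *
np.set_printoptions(precision=4,suppress=True)
C={n:cam(n) for n in('scene','side')}
R={'L':[(359,384,238,267),(321,342,256,283)],'M':[(326,352,229,256),(317,337,235,260)],'R':[(289,313,213,241),(313,333,211,234)]}
for k,(a,b) in R.items():
    H=[gc(C['scene'],a),gc(C['side'],b)]
    for i,h in enumerate(H):
        v=h[1].copy();cv2.drawContours(v,[h[2]],-1,(0,0,255),1);cv2.imwrite(f'pics/gc_{k}{i}.png',v)
    S=[poly_stats(h[0]) for h in H]
    g=at_z(C['scene'],S[0][0],.02)
    def f(p):
        r=[]
        for s,n in zip(S,('scene','side')):
            q=poly_stats(cyl_sil(C[n],p[0],p[1],0,p[2]))
            r+=list(q[0]-s[0])+[.5*(q[j]-s[j]) for j in(2,3,4,5)]
        return r
    o=least_squares(f,[g[0],g[1],.04]);print(k,o.x,np.array(o.fun).round(1))
a=[cv2.resize(cv2.imread(f'pics/gc_{k}{i}.png'),(200,200)) for i in(0,1) for k in'LMR'];cv2.imwrite('pics/gc.png',np.vstack([np.hstack(a[:3]),np.hstack(a[3:])]))
E
```

```text
L [0.592  0.1399 0.0444] [-2.1 -1.9 -1.1 -1.1 -1.6 -0.3  1.   1.6  0.4  0.2 -1.5  2.5]
M [0.6171 0.0648 0.0408] [-1.8 -0.9 -0.7 -1.  -0.9 -0.2 -0.1  3.7 -0.5  0.3 -0.7  4.5]
R [ 0.6428 -0.0334  0.0385] [-0.2 -0.2  0.4 -0.5  0.1 -0.1 -0.2  0.2 -0.  -0.2 -0.   0.3]
```

View pics/gc.png

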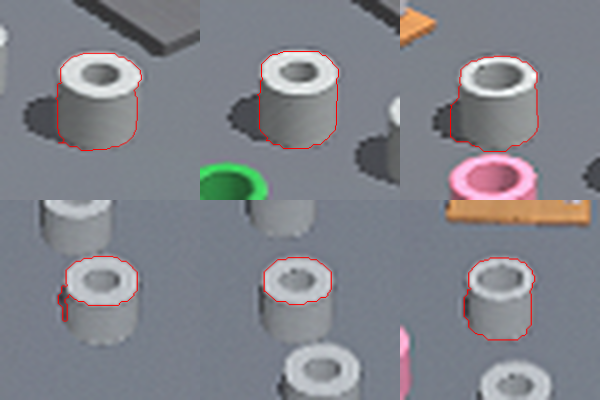

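```bash
cat >> h.py <<'E'
def bright(c,roi,thr=None):
    x0,x1,y0,y1=[int(v) for v in roi]; big=cv2.resize(c['color'][y0-6:y1+6,x0-6:x1+6],None,fx=6,fy=6,interpolation=cv2.INTER_CUBIC)
    g=cv2.cvtColor(big,cv2.COLOR_BGR2GRAY)
    if thr is None: thr=(float(np.percentile(g,97))+150)/2
    f=(g>thr).astype(np.uint8)
    cs,_=cv2.findContours(f,cv2.RETR_EXTERNAL,cv2.CHAIN_APPROX_NONE);k=max(cs,key=cv2.contourArea)[:,0]
    return (cv2.convexHull(k)[:,0].astype(float)+.5)/6-.5+np.array([x0-6,y0-6]),big,k,thr
def circ(c,x,y,z,r):
    return np.array([proj(c,[x+r*np.cos(a),y+r*np.sin(a),z]) for a in t])
E
python3 - <<'E'
from h import *
np.set_printoptions(precision=4,suppress=True)
C={n:cam(n) for n in('scene','side')}
R={'L':[(359,384,238,267),(321,342,256,283)],'M':[(326,352,229,256),(317,337,235,260)],'R':[(289,313,213,241),(313,333,211,234)]}
A=[]
for k,(a,b) in R.items():
    H=[bright(C['scene'],a),bright(C['side'],b)]
    for i,h in enumerate(H):
        v=h[1].copy();cv2.drawContours(v,[h[2]],-1,(0,0,255),1);A.append(cv2.resize(v,(230,230)))
    S=[poly_stats(h[0]) for h in H]
    g=at_z(C['scene'],S[0][0],.04); print([at_z(C[n],s[0],z) for z in (.04,.033) for n,s in zip(C,S)])
    def f(p):
        r=[]
        for s,n in zip(S,('scene','side')):
            q=poly_stats(circ(C[n],p[0],p[1],p[2],.022))
            r+=list(q[0]-s[0])+[.5*(q[j]-s[j]) for j in(2,3,4,5)]
        return r
    o=least_squares(f,[g[0],g[1],.04]);print(k,o.x,np.array(o.fun).round(1),[h[3] for h in H])
cv2.imwrite('pics/br.png',np.vstack([np.hstack(A[::2]),np.hstack(A[1::2])]))
E
```

```text
[array([0.5912, 0.1469, 0.04  ]), array([0.5901, 0.1459, 0.04  ]), array([0.5843, 0.1409, 0.033 ]), array([0.591 , 0.1396, 0.033 ])]
L [0.5902 0.1457 0.0394] [-0.1 -0.1 -0.1  0.  -0.3  0.1  0.   0.2 -0.4  0.3 -0.1  0.3] [187.5, 173.0]
[array([0.6165, 0.0711, 0.04  ]), array([0.6156, 0.0701, 0.04  ]), array([0.6098, 0.0644, 0.033 ]), array([0.6167, 0.0631, 0.033 ])]
M [0.6157 0.0701 0.0396] [-0.1 -0.1 -0.3  0.2 -0.3  0.1 -0.   0.2 -0.4  0.4  0.   0.1] [187.5, 174.5]
[array([ 0.6415, -0.0303,  0.04  ]), array([ 0.6406, -0.0314,  0.04  ]), array([ 0.6351, -0.0381,  0.033 ]), array([ 0.642 , -0.0394,  0.033 ])]
R [ 0.6406 -0.0314  0.0396] [-0.  -0.1 -0.3  0.1 -0.2  0.2 -0.   0.2 -0.3  0.3 -0.   0.1] [187.5, 173.5]
```

View pics/br.png

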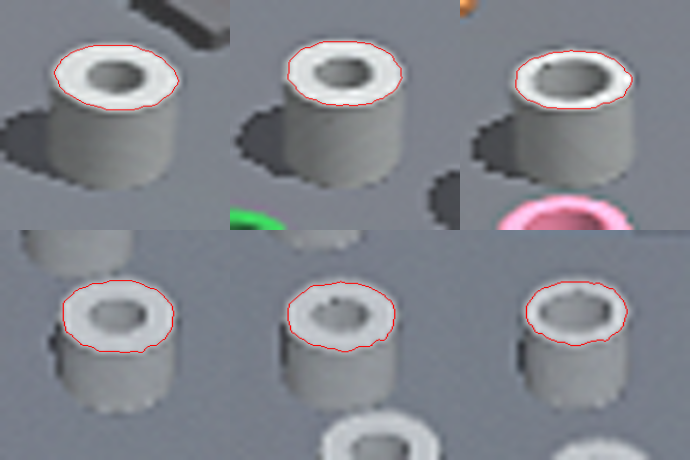

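Run:
```python
from h import *
c=cam('scene');cv2.imwrite('pics/p1.png',cv2.resize(c['color'][170:245,318:424],None,fx=7,fy=7,interpolation=cv2.INTER_CUBIC))
c=cam('side');cv2.imwrite('pics/p2.png',cv2.resize(c['color'][203:285,355:419],None,fx=7,fy=7,interpolation=cv2.INTER_CUBIC))
```

```text
(no output)
```

View pics/p1.png

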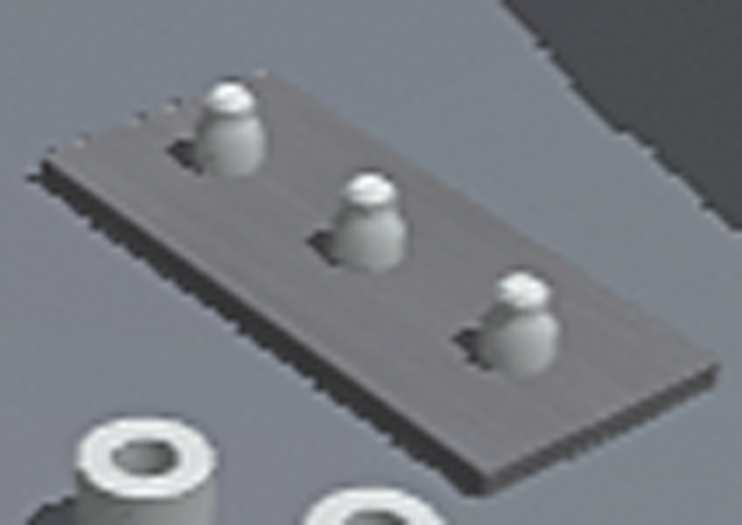

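View pics/p2.png

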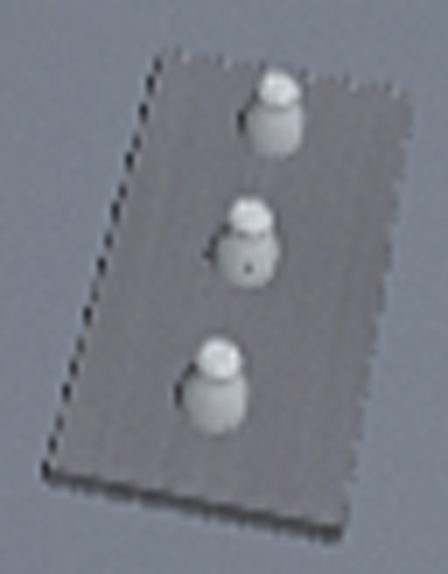

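Run:
```python
from h import *
np.set_printoptions(precision=4,suppress=True)
C={n:cam(n) for n in('scene','side')}
cor={'scene':([(44,163),(262,72),(716,370),(485,478)],318,170),'side':([(45,475),(165,55),(407,92),(345,525)],355,203)}
for n,(p,x,y) in cor.items():
    q=[at_z(C[n],((a+.5)/7-.5+x,(b+.5)/7-.5+y),.012)[:2] for a,b in p]
    print(n,np.array(q),'mean',np.mean(q,0),[np.linalg.norm(q[i]-q[i-1]).round(4) for i in range(4)])
rois={'scene':[(389,395,208,216),(367,374,193,202),(346,355,180,189)],'side':[(381,390,249,258),(386,395,229,240),(390,399,212,221)]}
out=[]
for i in range(3):
    S=[]
    for n in C:
        h=bright(C[n],rois[n][i],200 if n=='scene' else 195);S.append(poly_stats(h[0])[0])
    def f(p): return np.r_[proj(C['scene'],p)-S[0],proj(C['side'],p)-S[1]]
    o=least_squares(f,[.45,.03,.04]);print(i,S,o.x,o.fun.round(2),[at_z(C[n],s,.041)[:2] for n,s in zip(C,S)])
```

```text
scene [[ 0.4875 -0.1153]
 [ 0.3794 -0.1064]
 [ 0.4122  0.1426]
 [ 0.5167  0.1288]] mean [0.449  0.0124] [np.float64(0.2458), np.float64(0.1085), np.float64(0.2512), np.float64(0.1054)]
side [[ 0.515   0.1309]
 [ 0.4829 -0.118 ]
 [ 0.3789 -0.1077]
 [ 0.4055  0.1391]] mean [0.4456 0.0111] [np.float64(0.1098), np.float64(0.251), np.float64(0.1045), np.float64(0.2482)]
0 [array([392.6021, 210.7899]), array([386.2222, 253.7851])] [0.4539 0.0896 0.0395] [-0.08 -0.14 -0.02  0.18] [array([0.456 , 0.0915]), array([0.4539, 0.0904])]
1 [array([370.7508, 196.5168]), array([390.7257, 233.4523])] [0.4441 0.0098 0.0392] [-0.06 -0.11 -0.02  0.13] [array([0.4466, 0.0122]), array([0.4442, 0.0112])]
2 [array([350.829 , 183.4389]), array([394.7047, 215.1639])] [ 0.4346 -0.0693  0.0394] [-0.07 -0.15 -0.02  0.18] [array([ 0.437 , -0.0668]), array([ 0.4347, -0.0682])]
```

Run:
```python
from h import *
np.set_printoptions(precision=4,suppress=True)
C={n:cam(n) for n in('scene','side')}
# lookalike tops (approx pixels)
for nm,z,a,b in[('pink1',.04,(299,248),(295,233)),('green',.04,(320,266),(286,252)),('black',.04,(289,182),(361,187))]:
    print(nm,at_z(C['scene'],a,z),at_z(C['side'],b,z))
c=C['scene'];cv2.imwrite('pics/g1.png',cv2.resize(c['color'][145:230,220:320],None,fx=7,fy=7,interpolation=cv2.INTER_CUBIC))
c=C['side'];cv2.imwrite('pics/g2.png',cv2.resize(c['color'][130:215,300:425],None,fx=6,fy=6,interpolation=cv2.INTER_CUBIC))
```

```text
pink1 [0.7112 0.0469 0.04  ] [0.7064 0.0458 0.04  ]
green [0.719  0.1221 0.04  ] [0.7146 0.1205 0.04  ]
black [ 0.5477 -0.1842  0.04  ] [ 0.5429 -0.1931  0.04  ]
```

View pics/g1.png

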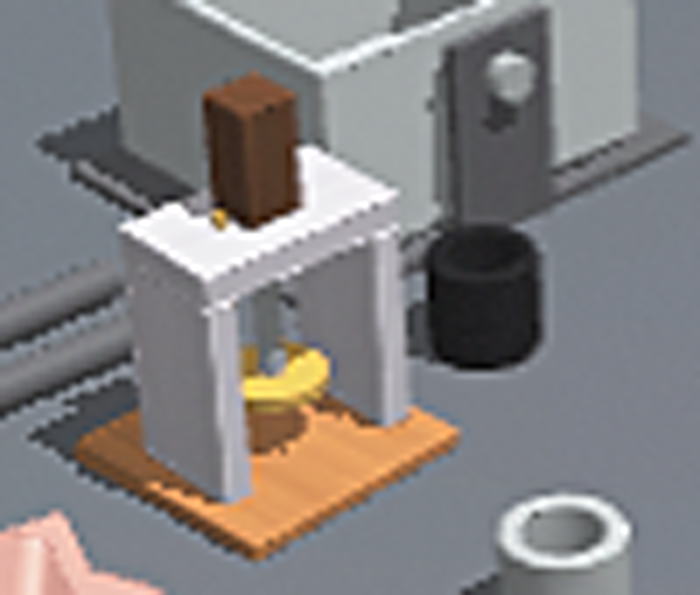

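View pics/g2.png

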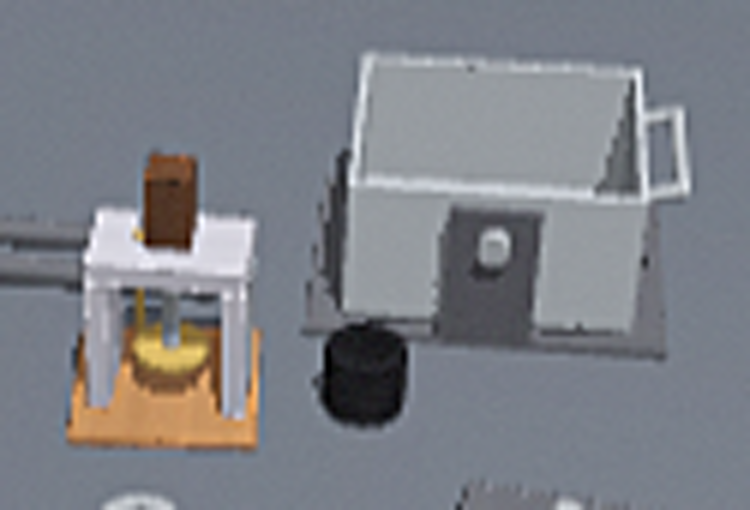

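Run:
```python
from h import *
np.set_printoptions(precision=4,suppress=True)
C={n:cam(n) for n in('scene','side')}
def q(n,pts,f,x,y,z,l):
    r=np.array([at_z(C[n],((a+.5)/f-.5+x,(b+.5)/f-.5+y),z)[:2] for a,b in pts]);print(l,n,r.tolist() and r.round(4).tolist(),'mean',r.mean(0))
q('scene',[(120,230),(310,148),(399,192),(208,280)],7,220,145,.102,'bar')
q('scene',[(205,92),(250,72),(297,93),(250,117)],7,220,145,.148,'handle')
q('scene',[(74,452),(260,556),(461,432)],7,220,145,.008,'board')
q('side',[(98,208),(256,220),(252,281),(86,268)],6,300,130,.102,'bar')
q('side',[(147,155),(197,155),(195,183),(144,181)],6,300,130,.148,'handle')
q('side',[(68,442),(256,444),(262,330)],6,300,130,.008,'board')
q('side',[(366,55),(643,70),(648,197),(352,180)],6,300,130,.095,'bin rim')
q('scene',[(110,-10),(322,72),(640,-30)],7,220,145,.095,'bin rim')
for n in C:
    d=[k for k in env.cut_out(n,'tray_in') if k['p']>.5][0]
    cs,_=cv2.findContours(d['region'].astype(np.uint8),0,2);k=max(cs,key=cv2.contourArea)
    ap=cv2.approxPolyN(k,4)[0] if hasattr(cv2,'approxPolyN') else None
    p=np.array([at_z(C[n],s,.014)[:2] for s in ap]);print('tray',n,ap.tolist(),p.tolist(),p.mean(0))
```

```text
bar scene [[0.6914, -0.2053], [0.6076, -0.207], [0.6045, -0.1595], [0.6892, -0.1565]] mean [ 0.6482 -0.1821]
handle scene [[0.6585, -0.1943], [0.6384, -0.1957], [0.6361, -0.1718], [0.6581, -0.1689]] mean [ 0.6478 -0.1827]
board scene [[0.7085, -0.2255], [0.6983, -0.1266], [0.5982, -0.1396]] mean [ 0.6683 -0.1639]
bar side [[0.69, -0.2104], [0.606, -0.2104], [0.6015, -0.155], [0.6867, -0.1549]] mean [ 0.6461 -0.1827]
handle side [[0.6606, -0.1933], [0.6354, -0.1967], [0.6328, -0.1706], [0.6584, -0.1689]] mean [ 0.6468 -0.1824]
board side [[0.6944, -0.1286], [0.5962, -0.1407], [0.6049, -0.2417]] mean [ 0.6318 -0.1703]
bin rim side [[0.564, -0.4022], [0.4042, -0.4061], [0.4025, -0.2712], [0.5603, -0.2666]] mean [ 0.4828 -0.3365]
bin rim scene [[0.5782, -0.3775], [0.5604, -0.2626], [0.4149, -0.2453]] mean [ 0.5178 -0.2951]
tray scene [[524, 274], [467, 327], [406, 288], [464, 244]] [[0.40509477262281013, 0.4161023069462019], [0.6198484802976872, 0.416996616734029], [0.6187003756452855, 0.2693254474872387], [0.4094956449888586, 0.26693494946232016]] [0.5133 0.3423]
tray side [[403, 320], [405, 382], [308, 369], [316, 309]] [[0.4077464911355669, 0.26780274149178196], [0.4037225623390636, 0.4135074281636047], [0.6010947319459324, 0.4154950043151582], [0.6098464690713086, 0.26716622265087653]] [0.5056 0.341 ]
```

```bash
cat > st.py <<'E'
from h import *
import sys
np.set_printoptions(precision=4,suppress=True)
from scipy.spatial.transform import Rotation as Ro
def st():
    s=env.get_state();q=s['orientation'];R=Ro.from_quat([q[1],q[2],q[3],q[0]]).as_matrix()
    return s,R
def go(x=None,y=None,z=None):
    s,R=st();p=s['tcp_pos'];g=np.array([p[i] if v is None else v for i,v in enumerate((x,y,z))])
    d=R.T@(g-p)
    print('t',round(s['clock'],2),'tcp',p,'xang',np.degrees(np.arctan2(R[1,0],R[0,0])).round(2),'tilt',R[2,2].round(5),'j6',s['joint_pos'][5].round(2),'gap',round(s['finger_gap'],4),'F',s['wrist_force'])
    print('d tool mm',d*1000,'units',d/.02)
if __name__=='__main__':
    a=[None if v=='-' else float(v) for v in sys.argv[1:]];go(*a)
E
python3 -m pendant '[[[0,0,0],1,-1],[[0,0,0],1,-1],[[0,0,0],1,-1],[[0,0,0],1,-1],[[0,0,0],1,-1],[[0,0,0],1,-1],[[0,0,0],1,-1],[[0,0,0],1,-1],[[0,0,0],1,-1],[[0,0,0],1,-1],[[0,0,0],1,-1],[[0,0,0],0.7,-1]]' 60; python3 -m pendant '[[[0,0,0],0,-1],[[0,0,0],0,-1]]'; python3 st.py .590 .146 .15
```

```text
clock: 3.35
tcp_pos: [0.2068, 0.5366, 0.2313]
orientation: [-0.0, 0.716, 0.698, 0.0]
wrist_force: [-0.3, 0.2, -0.0]
finger_gap: 0.0855
clock: 3.6
tcp_pos: [0.2068, 0.5366, 0.2313]
orientation: [-0.0, 0.714, 0.7, 0.0]
wrist_force: [0.3, -0.1, -0.0]
finger_gap: 0.0855
t 3.6 tcp [0.2068 0.5366 0.2313] xang 88.8 tilt -1.0 j6 2.66 gap 0.0855 F [ 0.3108 -0.1285 -0.0022]
d tool mm [-382.4714  391.3362   81.2983] units [-19.1236  19.5668   4.0649]
```

```bash
python3 -m pendant '[[[0,0,0],1,-1],[[-0.85,1,0.2],0,-1],[[-0.85,1,0.2],0,-1],[[-0.85,1,0.2],0,-1],[[-0.85,1,0.2],0,-1],[[-0.85,1,0.2],0,-1],[[-0.85,1,0.2],0,-1],[[-0.85,1,0.2],0,-1],[[-0.85,1,0.2],0,-1],[[-0.85,1,0.2],0,-1],[[-0.85,1,0.2],0,-1],[[-0.85,1,0.2],0,-1]]'; python3 st.py .590 .146 .15
```

```text
clock: 5.1
tcp_pos: [0.4019, 0.3226, 0.1873]
orientation: [0.0, 0.75, 0.661, 0.0]
wrist_force: [0.6, 1.2, -0.4]
finger_gap: 0.0849
t 5.1 tcp [0.4019 0.3226 0.1873] xang 82.78 tilt -1.0 j6 2.22 gap 0.0849 F [ 0.5742  1.1936 -0.4128]
d tool mm [-151.5872  208.7727   37.3188] units [-7.5794 10.4386  1.8659]
```

```bash
python3 -m pendant '[[[-0.75,1,0.18],0,-1],[[-0.75,1,0.18],0,-1],[[-0.75,1,0.18],0,-1],[[-0.75,1,0.18],0,-1],[[-0.75,1,0.18],0,-1],[[-0.75,1,0.18],0,-1],[[-0.75,1,0.18],0,-1],[[-0.75,1,0.18],0,-1],[[-0.75,1,0.18],0,-1],[[-0.75,1,0.18],0,-1],[[0,0,0],0,-1]]'; python3 st.py .590 .146 .10
python3 - <<'E'
from h import *
cam('wrist','w1');cam('scene','s1')
E
```

```text
clock: 6.48
tcp_pos: [0.5822, 0.1475, 0.1507]
orientation: [-0.0, 0.751, 0.66, -0.0]
wrist_force: [0.5, -0.3, -0.6]
finger_gap: 0.0853
t 6.47 tcp [0.5822 0.1475 0.1507] xang 82.59 tilt -1.0 j6 1.81 gap 0.0853 F [ 0.4515 -0.3426 -0.5774]
d tool mm [-0.4338  7.9617 50.6539] units [-0.0217  0.3981  2.5327]
```

View pics/w1.png

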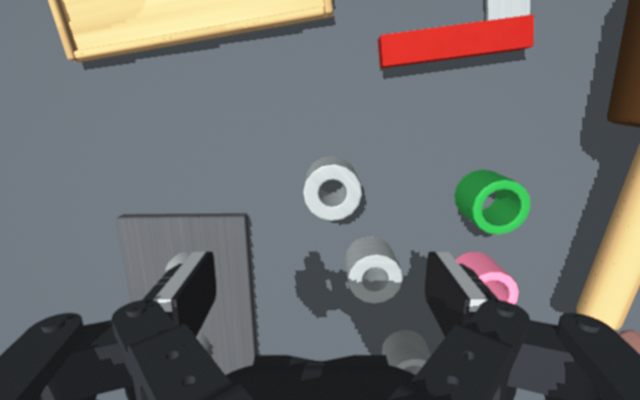

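```bash
cat >> h.py <<'E'
def sleeve_at(c,roi,ztop=.04,thr=None):
    h=bright(c,roi,thr); s=poly_stats(h[0]); g=at_z(c,s[0],ztop)
    def f(p):
        q=poly_stats(circ(c,p[0],p[1],ztop,.022)); return np.r_[q[0]-s[0],[.5*(q[j]-s[j]) for j in(2,3,4,5)]]
    o=least_squares(f,g[:2]); return o.x,o.fun.round(1)
E
python3 - <<'E'
from h import *
np.set_printoptions(precision=4,suppress=True)
c=cam('wrist');print(sleeve_at(c,(300,368,158,225)),sleeve_at(c,(343,405,236,306)))
print(at_z(c,(247,214),.012),at_z(c,(119,216),.012))
E
python3 st.py
```

```text
(array([0.5895, 0.1453]), array([ 0. , -0. , -0.5,  0.5, -0.5,  0.6])) (array([0.6158, 0.078 ]), array([-0. , -0.3, -0.8,  0.8, -5.3,  6.5]))
[0.515  0.1292 0.012 ] [0.4076 0.1411 0.012 ]
t 6.62 tcp [0.5805 0.1492 0.1512] xang 82.73 tilt -1.0 j6 1.82 gap 0.0858 F [ 0.155   0.0099 -0.1744]
d tool mm [0. 0. 0.] units [0. 0. 0.]
```

```bash
python3 st.py .5895 .1455 .006; python3 -m pendant '[[[-0.1,0.22,1],0,-1],[[-0.1,0.22,1],0,-1],[[0,0,1],0,-1],[[0,0,0],0,-1]]';python3 st.py .5895 .1455 .006
```

```text
t 6.62 tcp [0.5805 0.1492 0.1512] xang 82.73 tilt -1.0 j6 1.82 gap 0.0858 F [ 0.155   0.0099 -0.1744]
d tool mm [ -2.5364   9.5276 145.185 ] units [-0.1268  0.4764  7.2592]
clock: 7.12
tcp_pos: [0.5871, 0.1445, 0.0899]
orientation: [-0.001, 0.75, 0.661, -0.001]
wrist_force: [-0.5, 0.5, -0.0]
finger_gap: 0.0852
t 7.12 tcp [0.5871 0.1445 0.0899] xang 82.79 tilt -0.99999 j6 1.81 gap 0.0852 F [-0.5204  0.4599 -0.0287]
d tool mm [ 1.3193  2.5718 83.9116] units [0.066  0.1286 4.1956]
```

```bash
python3 -m pendant '[[[0.03,0.1,1],0,-1],[[0,0,1],0,-1],[[0,0,1],0,-1],[[0,0,1],0,-1],[[0,0,0.15],0,-1],[[0,0,0],0,-1],[[0,0,0],0,0.9],[[0,0,0],0,0.9],[[0,0,0],0,0.9],[[0,0,0],0,0.9],[[0,0,0],0,0.9]]' 60;python3 st.py .5895 .1455 .006
```

```text
clock: 8.5
tcp_pos: [0.5916, 0.1445, 0.0094]
orientation: [0.0, 0.75, 0.661, 0.001]
wrist_force: [-1.1, -0.2, 6.2]
finger_gap: 0.0428
t 8.5 tcp [0.5916 0.1445 0.0094] xang 82.73 tilt -1.0 j6 1.81 gap 0.0428 F [-1.1373 -0.2338  6.1754]
d tool mm [ 0.6896 -2.2279  3.4289] units [ 0.0345 -0.1114  0.1714]
```

```bash
python3 -m pendant '[[[0,0,-1],0,0.9],[[0,0,-1],0,0.9],[[0,0,-1],0,0.9],[[0,0,-1],0,0.9],[[0,0,0],0,0.9],[[0,0,0],0,0.9]]';python3 st.py .455 .091 .1
python3 - <<'E'
from h import *
cam('wrist','w2');cam('side','sd2');cam('scene','s2')
E
```

```text
clock: 9.25
tcp_pos: [0.5904, 0.1443, 0.0873]
orientation: [-0.0, 0.751, 0.661, -0.0]
wrist_force: [-0.6, 0.1, -2.2]
finger_gap: 0.0422
t 9.25 tcp [0.5904 0.1443 0.0873] xang 82.72 tilt -1.0 j6 1.81 gap 0.0422 F [-0.6206  0.1469 -2.1836]
d tool mm [ -70.0263 -127.5689  -12.4949] units [-3.5013 -6.3784 -0.6247]
```

View pics/w2.png

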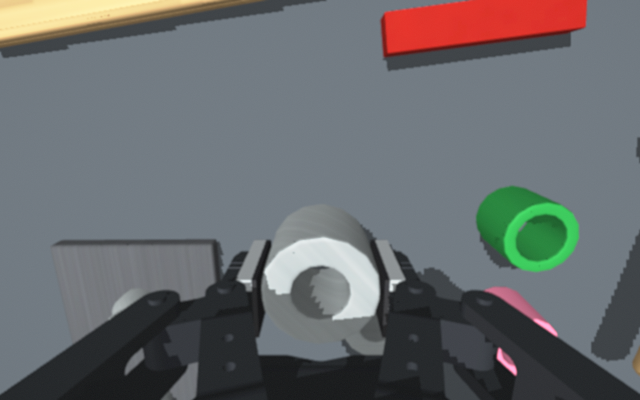

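View pics/sd2.png

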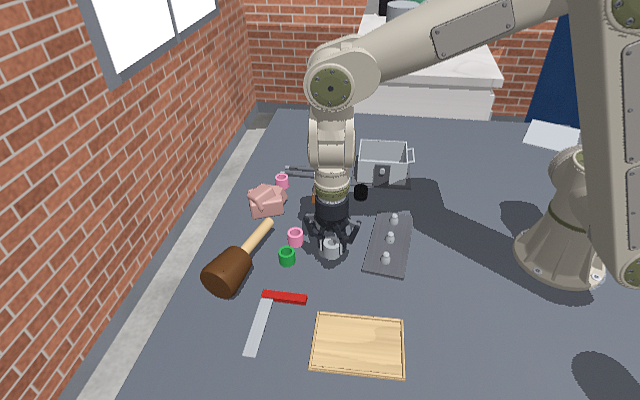

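```bash
python3 - <<'E'
from h import *
from st import st
np.set_printoptions(precision=4,suppress=True)
c=cam('wrist');s,R=st()
for zt in (.030,.033):
    p=at_z(c,(321,291),s['tcp_pos'][2]+zt);print(p,R.T@(p-s['tcp_pos']),s['tcp_pos'])
q=[np.array(env.get_state()['tcp_pos']) for _ in range(3)];print(q)
E
python3 st.py .455 .091 .1
```

```text
[0.5896 0.1452 0.1172] [ 0.0008 -0.0008 -0.03  ] [0.5903 0.1443 0.0872]
[0.5899 0.147  0.1202] [ 0.0026 -0.0008 -0.033 ] [0.5903 0.1443 0.0872]
[array([0.5903, 0.1443, 0.0872]), array([0.5903, 0.1443, 0.0872]), array([0.5903, 0.1443, 0.0872])]
t 9.45 tcp [0.5903 0.1443 0.0872] xang 82.72 tilt -1.0 j6 1.81 gap 0.042 F [ 0.5088 -0.2876 -1.7061]
d tool mm [ -69.9922 -127.4579  -12.5749] units [-3.4996 -6.3729 -0.6287]
```

```bash
python3 st.py .4557 .03 .1;  python3 -m pendant '[[[-0.93,-0.9,-0.1],0,0.9],[[-0.93,-0.9,-0.1],0,0.9],[[-0.93,-0.9,-0.1],0,0.9],[[-0.93,-0.9,-0.1],0,0.9],[[-0.93,-0.9,-0.1],0,0.9],[[-0.93,-0.9,-0.1],0,0.9],[[-0.9,-0.6,0],0,0.9],[[0,0,0],0,0.9],[[0,0,0],0,0.9]]';python3 st.py .4557 .0898 .1
python3 - <<'E'
from h import *
cam('wrist','w3')
E
```

```text
t 9.45 tcp [0.5903 0.1443 0.0872] xang 82.72 tilt -1.0 j6 1.81 gap 0.042 F [ 0.5088 -0.2876 -1.7061]
d tool mm [-130.4124 -119.038   -12.5684] units [-6.5206 -5.9519 -0.6284]
clock: 10.58
tcp_pos: [0.4562, 0.0312, 0.1003]
orientation: [0.0, 0.751, 0.661, 0.0]
wrist_force: [0.7, 0.4, -2.7]
finger_gap: 0.0422
t 10.57 tcp [0.4562 0.0312 0.1003] xang 82.72 tilt -1.0 j6 1.59 gap 0.0422 F [ 0.7111  0.4256 -2.6972]
d tool mm [58.0698 -7.901   0.3399] units [ 2.9035 -0.3951  0.017 ]
```

View pics/w3.png

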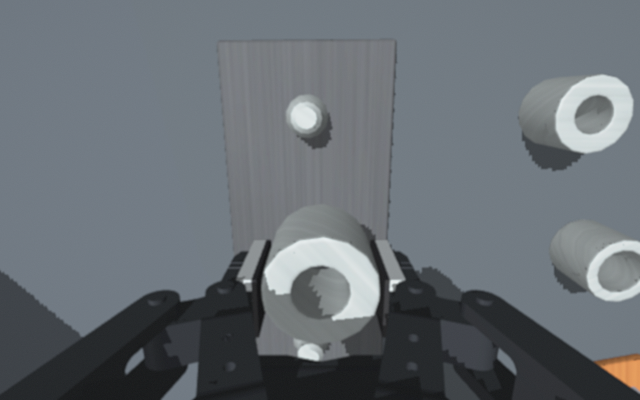

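Run:
```python
from h import *
np.set_printoptions(precision=4,suppress=True)
c=cam('wrist');im=c['color'];g=cv2.cvtColor(im,cv2.COLOR_BGR2GRAY)
h=bright(c,(286,326,94,140),215);s=poly_stats(h[0]);print(s)
print('tip',at_z(c,s[0],.041), 'corners',at_z(c,(218,41),.012),at_z(c,(396,41),.012))
# pin base/side edges at row ~121: 
print(sleeve_at(c,(550,636,70,158)))
```

```text
(array([303.2367, 115.9604]), 428.25004641199484, np.float64(290.9166666666667), np.float64(315.0833333333333), np.float64(103.08333333333333), np.float64(128.08333333333334))
tip [0.4532 0.0895 0.041 ] corners [0.4067 0.1385 0.012 ] [0.5136 0.1249 0.012 ]
(array([0.6149, 0.0694]), array([ 0. ,  0.1, -0.8,  0.7, -0.7,  0.6]))
```

```bash
python3 st.py .4543 .0889 .065;  python3 -m pendant '[[[0.95,-0.15,0],0,0.9],[[0.95,-0.15,0],0,0.9],[[0.92,-0.15,0.8],0,0.9],[[0,0,0.9],0,0.9],[[0,0,0],0,0.9],[[0,0,0],0,0.9]]';python3 st.py .4543 .0889 .035
python3 - <<'E'
from h import *
c=cam('wrist','w4')
for n,r in(('scene',(160,260,340,460)),('side',(210,310,340,440))):
    d=cam(n); cv2.imwrite(f'pics/c4{n}.png',cv2.resize(d['color'][r[0]:r[1],r[2]:r[3]],None,fx=6,fy=6,interpolation=cv2.INTER_CUBIC))
E
```

```text
t 10.68 tcp [0.4562 0.0314 0.1003] xang 82.76 tilt -1.0 j6 1.59 gap 0.0422 F [ 0.2255  0.5692 -1.9939]
d tool mm [56.7945 -9.2029 35.2713] units [ 2.8397 -0.4601  1.7636]
clock: 11.42
tcp_pos: [0.4543, 0.0883, 0.0667]
orientation: [0.0, 0.75, 0.661, 0.0]
wrist_force: [-0.8, -0.2, -2.8]
finger_gap: 0.042
t 11.43 tcp [0.4543 0.0883 0.0667] xang 82.74 tilt -1.0 j6 1.72 gap 0.042 F [-0.756  -0.1736 -2.7959]
d tool mm [ 0.625  -0.0623 31.6582] units [ 0.0313 -0.0031  1.5829]
```

View pics/c4scene.png

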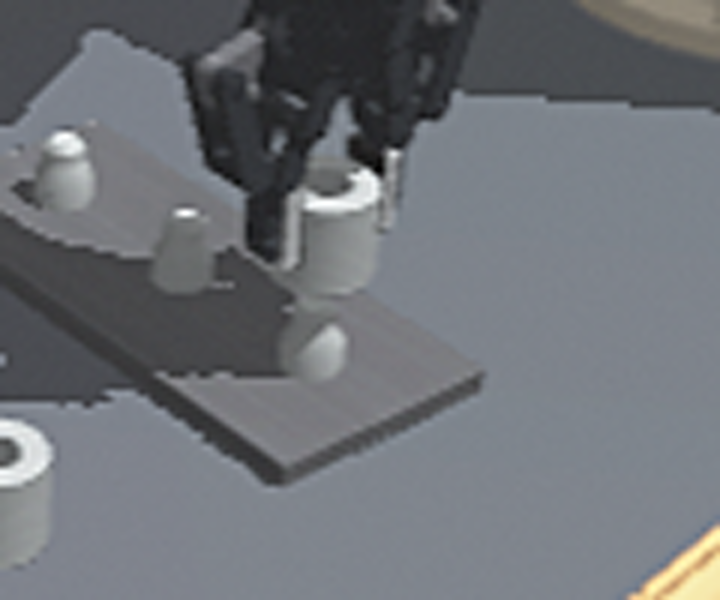

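View pics/c4side.png

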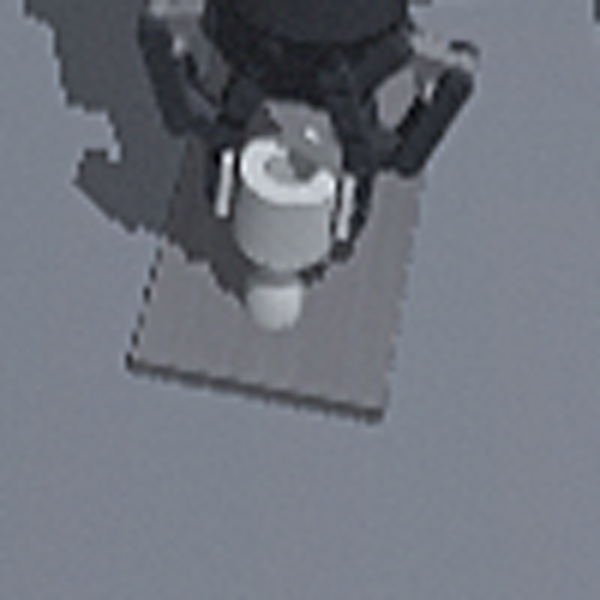

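Run:
```python
from h import *
np.set_printoptions(precision=2,suppress=True)
for n,o in(('scene',(340,160)),('side',(340,210))):
    c=cam(n)
    for P in [(.4539,.0896,.012),(.4539,.0896,.041),(.4536,.0895,.059),(.4536,.0895,.099)]:
        print(n,P,(proj(c,P)-o)*6)
```

```text
scene (0.4539, 0.0896, 0.012) [310.57 360.77]
scene (0.4539, 0.0896, 0.041) [315.39 300.8 ]
scene (0.4536, 0.0895, 0.059) [318.72 262.41]
scene (0.4536, 0.0895, 0.099) [325.59 175.77]
side (0.4539, 0.0896, 0.012) [271.88 307.31]
side (0.4539, 0.0896, 0.041) [277.43 261.39]
side (0.4536, 0.0895, 0.059) [281.69 232.  ]
side (0.4536, 0.0895, 0.099) [289.87 164.54]
```

Run:
```python
from h import *
np.set_printoptions(precision=4,suppress=True)
C={n:cam(n) for n in('scene','side')}
A=[];H=[]
for n,r,th in(('scene',(388,405,184,200),165),('side',(378,398,230,248),160)):
    x0,x1,y0,y1=r;b=cv2.resize(C[n]['color'][y0-6:y1+6,x0-6:x1+6],None,fx=12,fy=12,interpolation=cv2.INTER_CUBIC);A.append(cv2.resize(b,(390,340)))
cv2.imwrite('pics/c5.png',np.hstack(A)); print([a.shape for a in A])
```

```text
[(340, 390, 3), (340, 390, 3)]
```

View pics/c5.png

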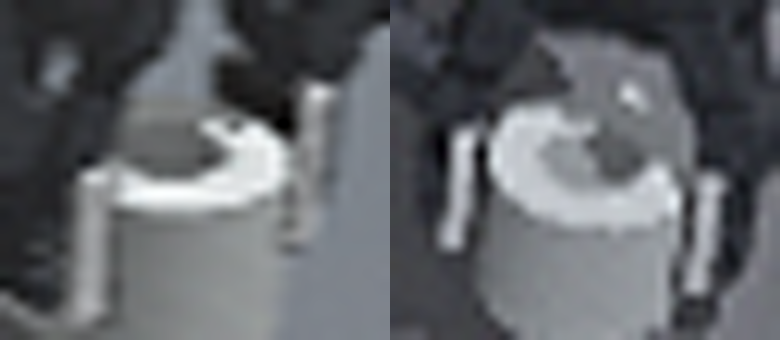

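View pics/w4.png

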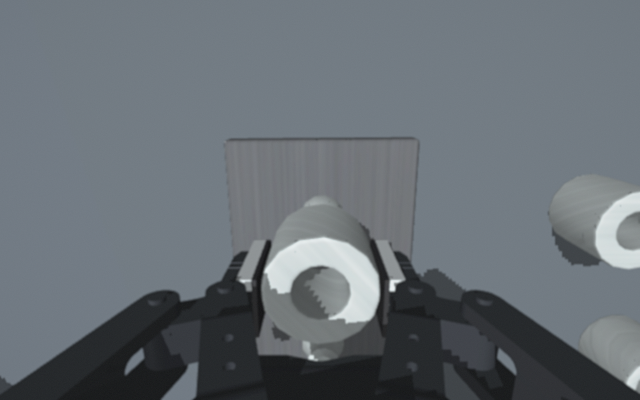

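```bash
python3 - <<'E'
from h import *
np.set_printoptions(precision=4,suppress=True)
C={n:cam(n) for n in('scene','side')};S=[np.array([395.9,191.4]),np.array([387.7,238.1])]
o=least_squares(lambda p:np.r_[proj(C['scene'],p)-S[0],proj(C['side'],p)-S[1]],[.45,.09,.1]);print(o.x,o.fun)
for z in(.092,.095,.099):print(z,[at_z(C[n],s,z) for n,s in zip(C,S)])
print(proj(C['scene'],[.4539,.0896,.041]),proj(C['side'],[.4539,.0896,.041]))
# wrist: plate corners now
c=cam('wrist');print(at_z(c,(226,140),.012),at_z(c,(418,139),.012))
E
python3 st.py
```

```text
[0.4552 0.0947 0.0983] [-0.3883 -0.7468 -0.105   0.9017]
0.092 [array([0.4489, 0.0911, 0.092 ]), array([0.4547, 0.0848, 0.092 ])]
0.095 [array([0.4528, 0.0942, 0.095 ]), array([0.4548, 0.0879, 0.095 ])]
0.099 [array([0.458 , 0.0982, 0.099 ]), array([0.455 , 0.0922, 0.099 ])]
[392.5649 210.1332] [386.2388 253.5656]
[0.4067 0.1389 0.012 ] [0.5127 0.1259 0.012 ]
t 11.93 tcp [0.4539 0.088  0.0664] xang 82.72 tilt -1.0 j6 1.72 gap 0.0424 F [ 0.6047  0.6679 -2.9883]
d tool mm [0. 0. 0.] units [0. 0. 0.]
```

Run:
```python
from h import *
c=cam('wrist');cv2.imwrite('pics/w5.png',cv2.resize(c['color'][180:370,220:420],None,fx=3.5,fy=3.0,interpolation=cv2.INTER_CUBIC))
```

```text
(no output)
```

View pics/w5.png

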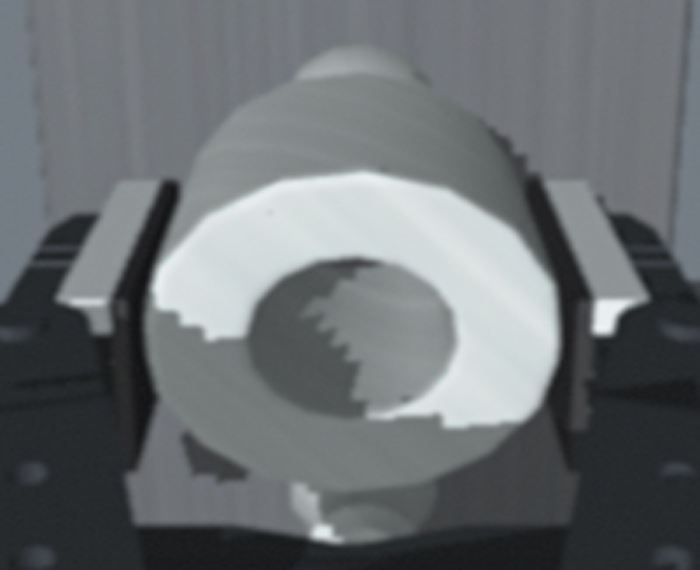

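Run:
```python
from h import *
from st import st
np.set_printoptions(precision=4,suppress=True)
c=cam('wrist');s,R=st();T=s['tcp_pos']
u=lambda a:(a+.5)/3.5-.5+220
v=lambda b:(b+.5)/3-.5+180
m=np.array([u(148),u(560),v(172),v(490),v(72)])
def f(p):
    q=circ(c,p[0],p[1],p[2],.022);b=circ(c,p[0],p[1],p[2]-.04,.022)
    return np.r_[q[:,0].min(),q[:,0].max(),q[:,1].min(),q[:,1].max(),b[:,1].min()]-m
o=least_squares(f,np.r_[T[:2],T[2]+.03]);print('sleeve top',o.x,o.fun,'rel tool',R.T@(o.x-T))
# pin far edge
for P in [(.4532,.0895),(.4539,.0896),(.455,.091),(.4536,.093)]:
    print(P,min(circ(c,*P,.012,.013)[:,1].min(),circ(c,*P,.024,.013)[:,1].min()),'meas',v(45), proj(c,[*P,.02]),'col',u(358))
```

```text
sleeve top [0.4528 0.0862 0.0928] [-0.4285  0.4287  0.2785 -0.4573  0.182 ] rel tool [-0.002  -0.0007 -0.0265]
(0.4532, 0.0895) 192.32942658831885 meas 194.66666666666666 [320.4144 218.1369] col 321.92857142857144
(0.4539, 0.0896) 192.01647353560162 meas 194.66666666666666 [321.616  217.8239] col 321.92857142857144
(0.455, 0.091) 189.4662213695577 meas 194.66666666666666 [323.233  215.2741] col 321.92857142857144
(0.4536, 0.093) 186.4383722674123 meas 194.66666666666666 [320.3329 212.2465] col 321.92857142857144
```

```bash
python3 -m pendant '[[[0,0.03,0.6],0,0.9],[[0,0,0.2],0,0.9],[[0,0,0],0,0.9]]';python3 st.py;python3 -m pendant '[[[0,0,0.12],0,0.9],[[0,0,0.0],0,0.9]]';python3 -m pendant '[[[0,0,0.12],0,0.9],[[0,0,0.0],0,0.9]]';python3 st.py
```

```text
clock: 12.4
tcp_pos: [0.4536, 0.088, 0.0495]
orientation: [-0.001, 0.751, 0.661, -0.001]
wrist_force: [-0.5, -0.0, -2.2]
finger_gap: 0.0424
t 12.4 tcp [0.4536 0.088  0.0495] xang 82.73 tilt -1.0 j6 1.72 gap 0.0424 F [-0.4996 -0.0302 -2.168 ]
d tool mm [0. 0. 0.] units [0. 0. 0.]
clock: 12.65
tcp_pos: [0.4544, 0.088, 0.0478]
orientation: [-0.0, 0.751, 0.661, 0.0]
wrist_force: [0.3, -1.0, -2.5]
finger_gap: 0.0424
clock: 12.9
tcp_pos: [0.4543, 0.088, 0.0454]
orientation: [-0.0, 0.751, 0.661, -0.0]
wrist_force: [-0.7, 0.9, -2.5]
finger_gap: 0.0426
t 12.9 tcp [0.4543 0.088  0.0454] xang 82.72 tilt -1.0 j6 1.72 gap 0.0426 F [-0.668   0.9233 -2.4825]
d tool mm [0. 0. 0.] units [0. 0. 0.]
```

```bash
python3 -m pendant '[[[0,0,0.12],0,0.9],[[0,0,0.0],0,0.9]]'|grep -E 'tcp|force';python3 -m pendant '[[[0,0,0.12],0,0.9],[[0,0,0.0],0,0.9]]'|grep -E 'tcp|force';python3 -m pendant '[[[0,0,0.12],0,0.9],[[0,0,0.0],0,0.9]]'|grep -E 'tcp|force'
```

```text
tcp_pos: [0.4542, 0.088, 0.0429]
wrist_force: [0.1, 0.5, -2.3]
tcp_pos: [0.4542, 0.088, 0.0405]
wrist_force: [0.9, -0.3, -2.3]
tcp_pos: [0.4542, 0.088, 0.0381]
wrist_force: [-0.6, -0.1, -3.0]
```

```bash
python3 -m pendant '[[[0,0,0.12],0,0.9],[[0,0,0.0],0,0.9]]'|grep -E 'tcp|force'
```

```text
tcp_pos: [0.455, 0.088, 0.0361]
wrist_force: [1.3, -0.1, -0.8]
```

```bash
python3 -m pendant '[[[0,0,0.05],0,0.9],[[0,0,0],0,0.3],[[0,0,0],0,-0.3],[[0,0,0],0,-0.5],[[0,0,0],0,-0.5]]'; python3 -m pendant '[[[0,0,-1],0,-0.5],[[0,0,-1],0,-1],[[0,0,-1],0,-1],[[0,0,-0.5],0,-1],[[0,0,0],0,-1]]'; python3 st.py .616 .0705 .1
python3 - <<'E'
from h import *
c=cam('wrist','w6')
for n,r in(('scene',(160,260,340,460)),('side',(210,310,340,440))):
    d=cam(n,n+'6'); cv2.imwrite(f'pics/c6{n}.png',cv2.resize(d['color'][r[0]:r[1],r[2]:r[3]],None,fx=6,fy=6,interpolation=cv2.INTER_CUBIC))
E
```

```text
clock: 14.52
tcp_pos: [0.4542, 0.0881, 0.0347]
orientation: [-0.0, 0.751, 0.661, -0.0]
wrist_force: [0.8, -0.1, -0.6]
finger_gap: 0.0636
clock: 15.15
tcp_pos: [0.4548, 0.088, 0.1053]
orientation: [0.0, 0.751, 0.661, 0.001]
wrist_force: [0.4, 0.6, -0.0]
finger_gap: 0.0852
t 15.15 tcp [0.4548 0.088  0.1053] xang 82.73 tilt -1.0 j6 1.72 gap 0.0852 F [ 0.4215  0.6121 -0.0356]
d tool mm [  2.9926 162.0832   5.455 ] units [0.1496 8.1042 0.2727]
```

View pics/c6scene.png

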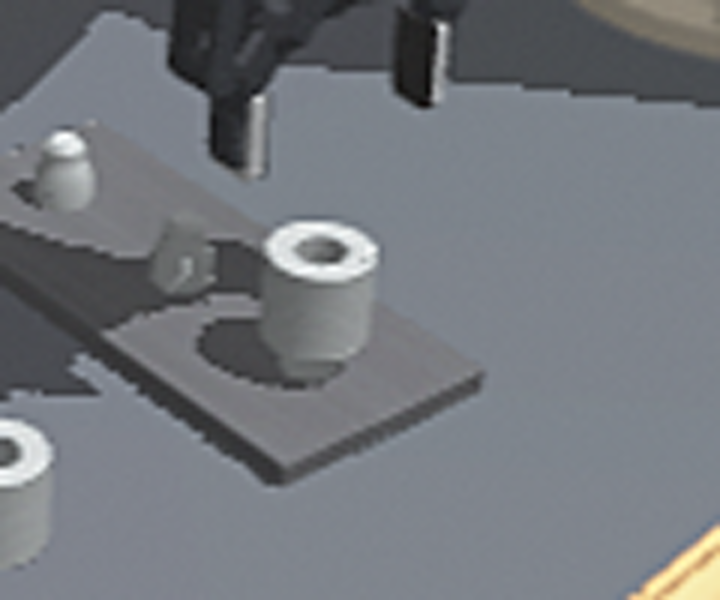

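View pics/w6.png

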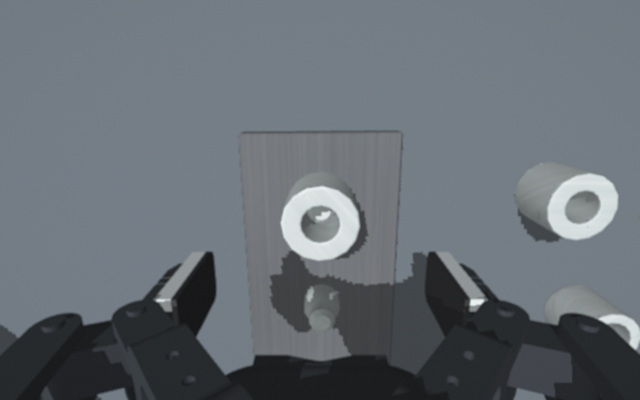

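Run:
```python
from h import *
np.set_printoptions(precision=4,suppress=True)
c=cam('wrist');s=cam('scene');d=cam('side')
print('M wrist',sleeve_at(c,(536,622,168,242)))
print('M',sleeve_at(s,(326,352,229,256)),sleeve_at(d,(317,337,235,260)))
print('R',sleeve_at(s,(289,313,213,241)),sleeve_at(d,(313,333,211,234)))
print('1',sleeve_at(c,(278,362,186,262),.067),sleeve_at(s,(383,405,195,220),.067),sleeve_at(d,(375,396,236,262),.067))
```

```text
M wrist (array([0.6149, 0.0695]), array([ 0. ,  0.1, -0.8,  0.8, -0.5,  0.5]))
M (array([0.6163, 0.0709]), array([ 0. ,  0. , -0.2,  0.2, -0.2,  0.2])) (array([0.6157, 0.0697]), array([-0. ,  0. , -0.4,  0.4, -0.1,  0. ]))
R (array([ 0.641 , -0.0306]), array([ 0.1, -0. , -0.2,  0.1, -0.1,  0.2])) (array([ 0.6407, -0.0316]), array([-0. ,  0. , -0.3,  0.3, -0. , -0.1]))
1 (array([0.4537, 0.089 ]), array([ 0. ,  0. , -0.7,  0.7, -0.4,  0.5])) (array([0.4552, 0.0904]), array([-0. ,  0. , -0.1,  0.2, -0.2,  0.2])) (array([0.4541, 0.0881]), array([-0.1,  0. , -0.2,  0.4, -0. ,  0. ]))
```

```bash
python3 st.py .6155 .0697 .0065; python3 -m pendant '[[[0.1,1,0],0,-1],[[0.1,1,0],0,-1],[[0.1,1,0],0,-1],[[0,1,0],0,-1],[[0,1,0],0,-1],[[0,1,0],0,-1],[[0,1,0],0,-1],[[0,1,0],0,-1],[[0,0.05,0.5],0,-1],[[0,0,0.5],0,-1],[[0,0,0],0,-1],[[0,0,0],0,-1]]'; python3 st.py .6155 .0697 .0065
```

```text
t 15.45 tcp [0.4538 0.088  0.1042] xang 82.73 tilt -1.0 j6 1.72 gap 0.0854 F [0.0867 0.201  0.1814]
d tool mm [  2.2819 162.8326  97.4607] units [0.1141 8.1416 4.873 ]
clock: 16.95
tcp_pos: [0.6141, 0.0738, 0.0848]
orientation: [-0.0, 0.75, 0.661, -0.0]
wrist_force: [0.3, -0.3, 0.9]
finger_gap: 0.0853
t 16.95 tcp [0.6141 0.0738 0.0848] xang 82.74 tilt -1.0 j6 1.69 gap 0.0853 F [ 0.2678 -0.2736  0.8575]
d tool mm [-3.86    1.9047 78.3388] units [-0.193   0.0952  3.9169]
```

```bash
python3 -m pendant '[[[-0.19,0.08,1],0,-1],[[0,0,1],0,-1],[[0,0,1],0,-1],[[0,0,0.9],0,-1],[[0,0,0],0,-1],[[0,0,0],0,0.9],[[0,0,0],0,0.9],[[0,0,0],0,0.9],[[0,0,0],0,0.9],[[0,0,0],0,0.9]]' 60;python3 st.py; python3 -m pendant '[[[0,0,-1],0,0.9],[[0,0,-1],0,0.9],[[0,0,-1],0,0.9],[[0,0,-1],0,0.9],[[0,0,-0.6],0,0.9],[[0,0,0],0,0.9]]';python3 st.py .4441 .0096 .1
python3 - <<'E'
from h import *
cam('wrist','w7')
E
```

```text
clock: 18.2
tcp_pos: [0.6168, 0.0697, 0.0083]
orientation: [0.001, 0.751, 0.661, 0.001]
wrist_force: [-0.5, 0.2, 5.4]
finger_gap: 0.043
t 18.2 tcp [0.6168 0.0697 0.0083] xang 82.73 tilt -1.0 j6 1.68 gap 0.043 F [-0.513   0.1936  5.3581]
d tool mm [0. 0. 0.] units [0. 0. 0.]
clock: 18.95
tcp_pos: [0.6166, 0.0696, 0.0997]
orientation: [0.001, 0.751, 0.661, 0.001]
wrist_force: [0.5, -0.8, -1.9]
finger_gap: 0.0431
t 18.95 tcp [0.6166 0.0696 0.0997] xang 82.73 tilt -1.0 j6 1.68 gap 0.0431 F [ 0.5072 -0.8326 -1.9094]
d tool mm [ -81.3844 -163.546    -0.5996] units [-4.0692 -8.1773 -0.03  ]
```

View pics/w7.png

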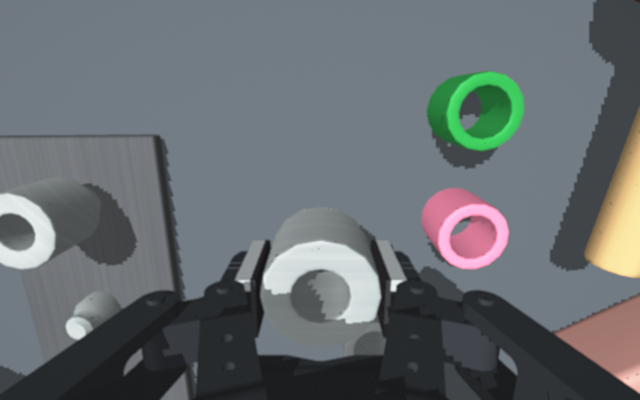

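```bash
python3 st.py .445 .0096 .055; python3 -m pendant '[[[-0.5,-1,0],0,0.9],[[-0.5,-1,0],0,0.9],[[-0.5,-1,0],0,0.9],[[-0.5,-1,0],0,0.9],[[-0.5,-1,0],0,0.9],[[-0.5,-1,0],0,0.9],[[-0.5,-1,0],0,0.9],[[-0.5,-1,0],0,0.9],[[0,-0.1,0],0,0.9],[[0,0,1],0,0.9],[[0,0,1],0,0.9],[[0,0,0],0,0.9]]'; python3 -m pendant '[[[0,0,0],0,0.9]]'>/dev/null; python3 st.py .445 .0096 .035
python3 - <<'E'
from h import *
c=cam('wrist');cv2.imwrite('pics/w8.png',cv2.resize(c['color'][180:370,220:420],None,fx=3.5,fy=3.0,interpolation=cv2.INTER_CUBIC))
E
```

```text
t 19.0 tcp [0.616  0.0696 0.0988] xang 82.73 tilt -1.0 j6 1.68 gap 0.0428 F [-0.4693 -0.1846 -0.9662]
d tool mm [ -81.1722 -162.0294   43.7538] units [-4.0586 -8.1015  2.1877]
clock: 20.5
tcp_pos: [0.4441, 0.0112, 0.0574]
orientation: [-0.001, 0.75, 0.661, -0.001]
wrist_force: [-0.0, 0.5, -1.9]
finger_gap: 0.043
t 20.62 tcp [0.4457 0.0109 0.0591] xang 82.74 tilt -1.0 j6 1.54 gap 0.0427 F [0.6101 0.0862 0.0368]
d tool mm [-1.3503 -0.5456 24.1427] units [-0.0675 -0.0273  1.2071]
```

View pics/w8.png

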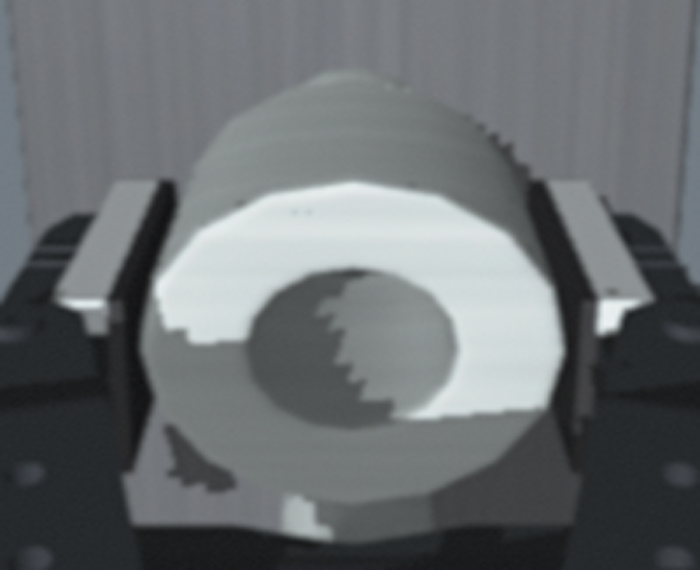

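```bash
python3 -m pendant '[[[-0.06,0,0.4],0,0.9],[[0,0,0],0,0.9]]'|grep -E 'tcp|force';for i in 1; do python3 -m pendant '[[[0,0,0.12],0,0.9],[[0,0,0.0],0,0.9]]'|grep -E 'tcp|force';python3 -m pendant '[[[0,0,0.12],0,0.9],[[0,0,0.0],0,0.9]]'|grep -E 'tcp|force'; done
```

```text
tcp_pos: [0.4447, 0.0096, 0.0506]
wrist_force: [-0.2, -0.3, -0.9]
tcp_pos: [0.4449, 0.0096, 0.0484]
wrist_force: [-0.5, -0.1, -1.2]
tcp_pos: [0.4448, 0.0096, 0.0459]
wrist_force: [0.3, -0.2, -1.2]
```

```bash
python3 -m pendant '[[[0,0,0.12],0,0.9],[[0,0,0.0],0,0.9]]'|grep -E 'tcp|force';python3 -m pendant '[[[0,0,0.12],0,0.9],[[0,0,0.0],0,0.9]]'|grep -E 'tcp|force'
```

```text
tcp_pos: [0.4448, 0.0096, 0.0435]
wrist_force: [-0.2, 0.1, -1.6]
tcp_pos: [0.4448, 0.0096, 0.0411]
wrist_force: [-0.1, -0.4, -1.7]
```

```bash
python3 -m pendant '[[[0,0,0.12],0,0.9],[[0,0,0.0],0,0.9]]'|grep -E 'tcp|force';python3 -m pendant '[[[0,0,0.12],0,0.9],[[0,0,0.0],0,0.9]]'|grep -E 'tcp|force'
```

```text
tcp_pos: [0.4448, 0.0096, 0.0387]
wrist_force: [-0.1, -0.4, -1.7]
tcp_pos: [0.4449, 0.0096, 0.0363]
wrist_force: [0.4, 0.1, -1.3]
```

```bash
python3 -m pendant '[[[0,0,0.08],0,0.9],[[0,0,0],0,0.3],[[0,0,0],0,-0.3],[[0,0,0],0,-0.5],[[0,0,0],0,-0.5]]'; python3 -m pendant '[[[0,0,-1],0,-0.5],[[0,0,-1],0,-1],[[0,0,-1],0,-1],[[0,0,-0.5],0,-1],[[0,0,0],0,-1]]'; python3 st.py .6395 -.032 .1
python3 - <<'E'
from h import *
c=cam('wrist','w9')
np.set_printoptions(precision=4,suppress=True)
for n,r in(('scene',(160,260,320,440)),('side',(200,300,340,440))):
    d=cam(n,n+'9'); cv2.imwrite(f'pics/c9{n}.png',cv2.resize(d['color'][r[0]:r[1],r[2]:r[3]],None,fx=6,fy=6,interpolation=cv2.INTER_CUBIC))
s=cam('scene');d=cam('side')
print('R',sleeve_at(s,(289,313,213,241)),sleeve_at(d,(313,333,211,234)))
E
```

```text
clock: 23.05
tcp_pos: [0.4449, 0.0096, 0.0349]
orientation: [-0.0, 0.751, 0.661, 0.0]
wrist_force: [-0.1, 1.1, -0.3]
finger_gap: 0.0643
clock: 23.68
tcp_pos: [0.4455, 0.0095, 0.1053]
orientation: [0.0, 0.751, 0.661, 0.0]
wrist_force: [0.1, -0.1, 0.3]
finger_gap: 0.0854
t 23.68 tcp [0.4455 0.0095 0.1053] xang 82.73 tilt -1.0 j6 1.54 gap 0.0854 F [ 0.0812 -0.0795  0.2812]
d tool mm [-16.6351 197.7218   5.5776] units [-0.8318  9.8861  0.2789]
R (array([ 0.641 , -0.0307]), array([ 0.1, -0.1, -0.3,  0.1, -0.1,  0.2])) (array([ 0.6407, -0.0316]), array([-0. ,  0. , -0.2,  0.2, -0. , -0.1]))
```

View pics/c9scene.png

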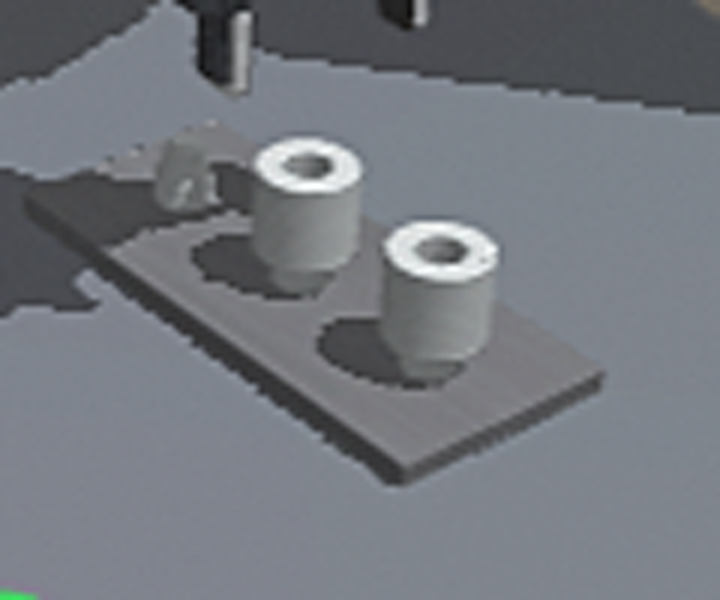

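View pics/w9.png

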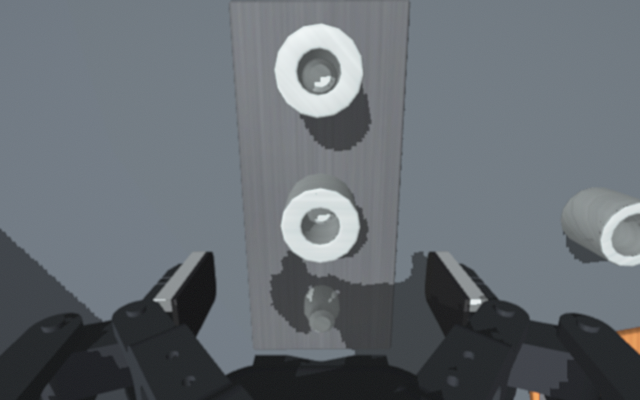

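```bash
python3 -m pendant '[[[-0.08,1,0],0,-1],[[-0.08,1,0],0,-1],[[-0.08,1,0],0,-1],[[-0.08,1,0],0,-1],[[-0.08,1,0],0,-1],[[-0.08,1,0],0,-1],[[-0.08,1,0],0,-1],[[-0.08,1,0],0,-1],[[-0.08,1,0.4],0,-1],[[-0.08,0.9,0.4],0,-1],[[0,0,0],0,-1],[[0,0,0],0,-1]]'; python3 st.py .6405 -.032 .0065
```

```text
clock: 25.42
tcp_pos: [0.6384, -0.0312, 0.0884]
orientation: [-0.001, 0.751, 0.661, -0.001]
wrist_force: [-0.3, 0.6, -0.4]
finger_gap: 0.0856
t 25.43 tcp [ 0.6384 -0.0312  0.0884] xang 82.73 tilt -1.0 j6 1.52 gap 0.0856 F [-0.2513  0.5985 -0.3789]
d tool mm [-0.5851  2.2949 81.8528] units [-0.0293  0.1147  4.0926]
```

```bash
python3 -m pendant '[[[-0.03,0.1,1],0,-1],[[0,0,1],0,-1],[[0,0,1],0,-1],[[0,0,1],0,-1],[[0,0,0.05],0,-1],[[0,0,0],0,0.9],[[0,0,0],0,0.9],[[0,0,0],0,0.9],[[0,0,0],0,0.9],[[0,0,0],0,0.9]]' 60;python3 st.py; python3 -m pendant '[[[0,0,-1],0,0.9],[[0,0,-1],0,0.9],[[0,0,-1],0,0.9],[[0,0,-1],0,0.9],[[0,0,-0.6],0,0.9],[[0,0,0],0,0.9]]';python3 st.py .4352 -.0698 .1
python3 - <<'E'
from h import *
cam('wrist','w10')
E
```

```text
clock: 26.68
tcp_pos: [0.642, -0.0323, 0.0095]
orientation: [0.001, 0.751, 0.661, 0.001]
wrist_force: [-1.7, -0.5, 6.1]
finger_gap: 0.0426
t 26.68 tcp [ 0.642  -0.0323  0.0095] xang 82.73 tilt -1.0 j6 1.52 gap 0.0426 F [-1.7158 -0.4601  6.1194]
d tool mm [0. 0. 0.] units [0. 0. 0.]
clock: 27.42
tcp_pos: [0.642, -0.0323, 0.1008]
orientation: [0.001, 0.751, 0.661, 0.001]
wrist_force: [-0.9, 0.2, -2.2]
finger_gap: 0.0428
t 27.43 tcp [ 0.642  -0.0323  0.1008] xang 82.73 tilt -1.0 j6 1.52 gap 0.0428 F [-0.903   0.1875 -2.1995]
d tool mm [ -63.3909 -200.345     0.4424] units [ -3.1695 -10.0173   0.0221]
```

View pics/w10.png

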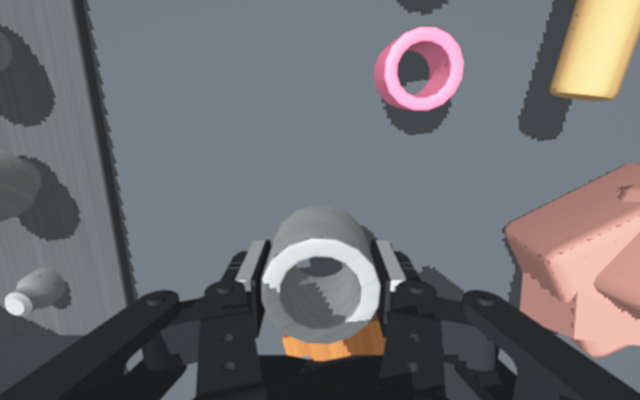

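```bash
python3 -m pendant '[[[-0.32,-1,0],0,0.9],[[-0.32,-1,0],0,0.9],[[-0.32,-1,0],0,0.9],[[-0.32,-1,0],0,0.9],[[-0.32,-1,0],0,0.9],[[-0.32,-1,0],0,0.9],[[-0.32,-1,0],0,0.9],[[-0.32,-1,0],0,0.9],[[-0.32,-1,0],0,0.9],[[-0.3,-1,0.5],0,0.9],[[0,0,1],0,0.9],[[0,0,0],0,0.9]]'; python3 -m pendant '[[[0,0,0],0,0.9],[[0,0,0],0,0.9]]'>/dev/null; python3 st.py .4352 -.0698 .05
```

```text
clock: 28.98
tcp_pos: [0.4328, -0.0694, 0.0682]
orientation: [-0.002, 0.751, 0.661, -0.001]
wrist_force: [0.5, 0.2, -2.2]
finger_gap: 0.0427
t 29.23 tcp [ 0.4355 -0.0701  0.0704] xang 82.74 tilt -1.0 j6 1.36 gap 0.0426 F [-0.3777  0.5102 -2.2203]
d tool mm [ 0.2624 -0.4042 20.4154] units [ 0.0131 -0.0202  1.0208]
```

```bash
python3 -m pendant '[[[0,0,1],0,0.9],[[0,0,0.2],0,0.9],[[0,0,0],0,0.9]]'|grep -E 'tcp|force'; python3 -m pendant '[[[0,0,0.3],0,0.9],[[0,0,0],0,0.9]]'|grep -E 'tcp|force'; python3 -m pendant '[[[0,0,0.3],0,0.9],[[0,0,0],0,0.9]]'|grep -E 'tcp|force'
```

```text
tcp_pos: [0.4348, -0.0699, 0.046]
wrist_force: [-0.2, -0.1, -2.2]
tcp_pos: [0.4348, -0.0699, 0.0398]
wrist_force: [0.6, 0.5, -2.7]
tcp_pos: [0.4345, -0.0699, 0.0335]
wrist_force: [0.2, 0.2, -2.5]
```

```bash
python3 -m pendant '[[[0,0,0.3],0,0.9],[[0,0,0],0,0.9]]'|grep -E 'tcp|force'; python3 -m pendant '[[[0,0,0.2],0,0.9],[[0,0,0],0,0.9]]'|grep -E 'tcp|force'
```

```text
tcp_pos: [0.4348, -0.07, 0.0275]
wrist_force: [0.8, 0.2, -2.2]
tcp_pos: [0.4348, -0.07, 0.0236]
wrist_force: [0.1, 0.5, -2.9]
```

```bash
python3 -m pendant '[[[0,0,0.08],0,0.9],[[0,0,0],0,0.3],[[0,0,0],0,-0.3],[[0,0,0],0,-0.5],[[0,0,0],0,-0.5]]'; python3 -m pendant '[[[0,0,-1],0,-0.5],[[0,0,-1],0,-1],[[0,0,-1],0,-1],[[0,0,-1],0,-1],[[0,0,-1],0,-1],[[0,0,-1],0,-1],[[0,0,-1],0,-1],[[0,0,0],0,-1]]'; python3 st.py .647 -.1825 .22
python3 - <<'E'
from h import *
np.set_printoptions(precision=4,suppress=True)
c=cam('wrist','w11')
for n,r in(('scene',(160,260,320,440)),('side',(200,300,340,440))):
    d=cam(n,n+'11'); cv2.imwrite(f'pics/c11{n}.png',cv2.resize(d['color'][r[0]:r[1],r[2]:r[3]],None,fx=6,fy=6,interpolation=cv2.INTER_CUBIC))
E
```

```text
clock: 31.22
tcp_pos: [0.435, -0.07, 0.0224]
orientation: [0.0, 0.751, 0.661, 0.0]
wrist_force: [-0.2, 0.9, 0.1]
finger_gap: 0.0643
clock: 32.22
tcp_pos: [0.436, -0.0704, 0.1636]
orientation: [0.001, 0.751, 0.661, 0.001]
wrist_force: [-0.4, 0.2, 0.0]
finger_gap: 0.0847
t 32.23 tcp [ 0.436  -0.0704  0.1636] xang 82.73 tilt -0.99999 j6 1.36 gap 0.0847 F [-0.4098  0.1915  0.0253]
d tool mm [-84.5403 223.7121 -55.6031] units [-4.227  11.1856 -2.7802]
```

View pics/c11scene.png

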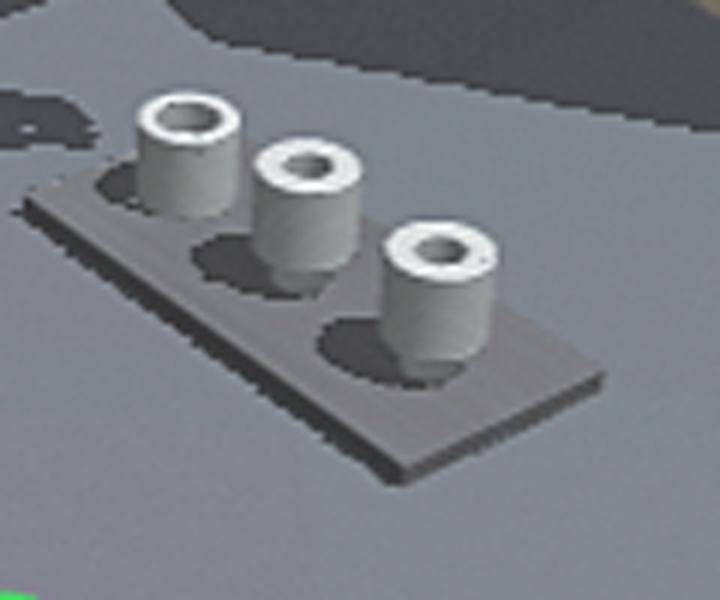

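View pics/w11.png

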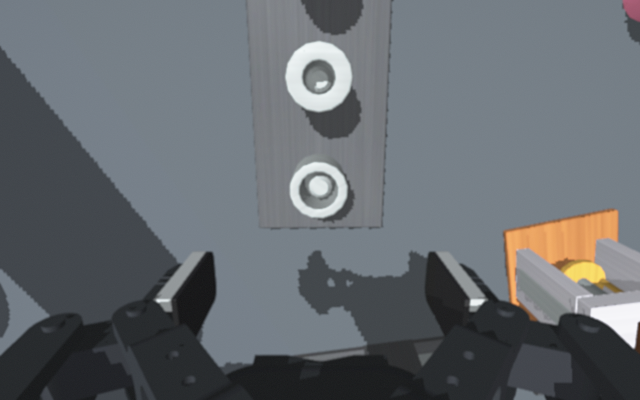

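```bash
python3 -m pendant '[[[0,0,-0.3],-1,-1],[[0,0,-0.3],-1,-1],[[0,0,-0.3],-1,-1],[[0,0,-0.3],-1,-1],[[0,0,-0.3],-1,-1],[[0,0,-0.3],-1,-1],[[0,0,-0.3],-1,-1],[[0,0,-0.3],-1,-1],[[0,0,-0.3],-1,-1],[[0,0,-0.3],-1,-1],[[0,0,0],-1,-1],[[0,0,0],-1,-1]]' >/dev/null; python3 -m pendant '[[[0,0,0],-1,-1],[[0,0,0],-1,-1],[[0,0,0],-1,-1],[[0,0,0],-1,-1],[[0,0,0],-0.5,-1],[[0,0,0],0,-1],[[0,0,0],0,-1]]'; python3 st.py .585 -.182 .22
```

```text
clock: 34.75
tcp_pos: [0.4345, -0.0699, 0.2217]
orientation: [-0.0, -0.015, 1.0, 0.0]
wrist_force: [0.3, 0.4, 0.9]
finger_gap: 0.085
t 34.75 tcp [ 0.4345 -0.0699  0.2217] xang -178.32 tilt -1.0 j6 -0.37 gap 0.085 F [0.2905 0.36   0.947 ]
d tool mm [-147.1416 -116.4801    1.491 ] units [-7.3571 -5.824   0.0746]
```

```bash
python3 -m pendant '[[[-1,-0.55,0],0,-1],[[-1,-0.55,0],0,-1],[[-1,-0.55,0],0,-1],[[-1,-0.55,0],0,-1],[[-1,-0.55,0],0,-1],[[-1,-0.55,0],0,-1],[[-1,-0.55,0],0,-1],[[-1,-0.55,0],0,-1],[[-1,-0.55,0],0,-1],[[-1,-0.5,0],0,-1],[[0,0,0],0,-1],[[0,0,0],0,-1]]'; python3 st.py .6467 -.1828 .112
python3 - <<'E'
from h import *
c=cam('wrist','w12')
for n,r in(('scene',(100,230,210,330)),('side',(90,215,270,390))):
    d=cam(n,n+'12'); cv2.imwrite(f'pics/c12{n}.png',cv2.resize(d['color'][r[0]:r[1],r[2]:r[3]],None,fx=4.5,fy=4.5,interpolation=cv2.INTER_CUBIC))
E
```

```text
clock: 36.25
tcp_pos: [0.6373, -0.1726, 0.2217]
orientation: [-0.001, -0.015, 1.0, 0.0]
wrist_force: [0.4, 0.4, -0.4]
finger_gap: 0.0854
t 36.25 tcp [ 0.6373 -0.1726  0.2217] xang -178.29 tilt -1.0 j6 -0.42 gap 0.0854 F [ 0.4391  0.4032 -0.3723]
d tool mm [ -9.2094 -10.5899 109.7283] units [-0.4605 -0.5295  5.4864]
```

View pics/w12.png

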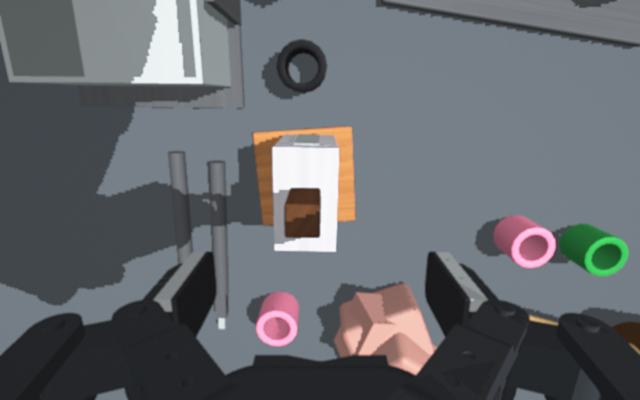

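View pics/c12side.png

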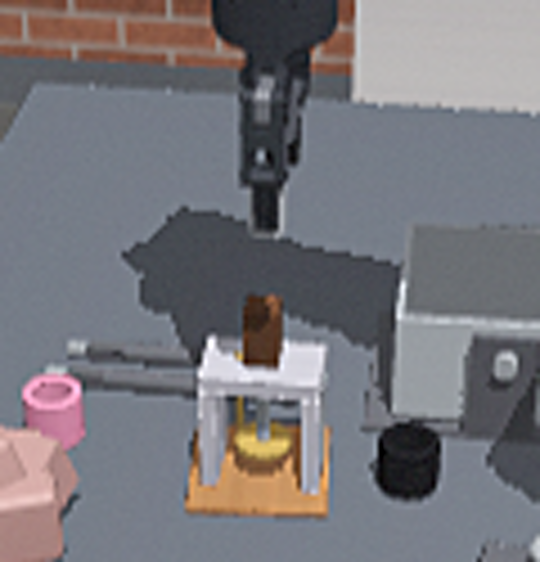

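Run:
```python
from h import *
np.set_printoptions(precision=4,suppress=True)
c=cam('wrist');cv2.imwrite('pics/w13.png',cv2.resize(c['color'][120:260,240:370],None,fx=4,fy=4,interpolation=cv2.INTER_CUBIC))
for l,z,P in[('bar',.102,[(273.5,147.5),(338.5,147.5),(337,250.5),(275.5,250)]),('board',.008,[(253,133),(351.5,127),(355,220.5),(263.5,223.5)])]:
    q=np.array([at_z(c,p,z)[:2] for p in P]);print(l,q.tolist(),q.mean(0), 'diag',(q[0]+q[2])/2,(q[1]+q[3])/2)
```

```text
bar [[0.6062287865696124, -0.2085055680679946], [0.6047598627984089, -0.1599853122009991], [0.6883876576777475, -0.15748965653234592], [0.689451878006337, -0.20735729747986262]] [ 0.6472 -0.1833] diag [ 0.6473 -0.183 ] [ 0.6471 -0.1837]
board [[0.6061190797748872, -0.24096963412551842], [0.5972115619560221, -0.14263028147515205], [0.695943016886716, -0.13348989886165], [0.7023397583005313, -0.23174756701999083]] [ 0.6504 -0.1872] diag [ 0.651  -0.1872] [ 0.6498 -0.1872]
```

View pics/w13.png

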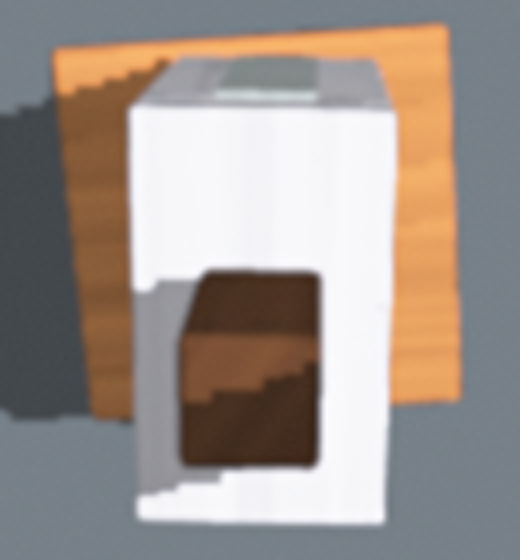

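```bash
python3 -m pendant '[[[-0.47,-0.55,0],0,-1],[[0,0,1],0,-1],[[0,0,1],0,-1],[[0,0,0],0,-1],[[0,0,0],0,-1]]'; python3 st.py .6475 -.1833 .112
```

```text
clock: 37.08
tcp_pos: [0.6479, -0.1836, 0.1833]
orientation: [0.0, -0.015, 1.0, -0.0]
wrist_force: [-0.0, -0.4, 0.2]
finger_gap: 0.0855
t 37.08 tcp [ 0.6479 -0.1836  0.1833] xang -178.27 tilt -1.0 j6 -0.43 gap 0.0855 F [-0.0181 -0.4152  0.1548]
d tool mm [ 0.4325  0.338  71.3169] units [0.0216 0.0169 3.5658]
```

```bash
python3 -m pendant '[[[0,0,1],0,-1],[[0,0,1],0,-1],[[0,0,1],0,-1],[[0,0,0.55],0,-1],[[0,0,0],0,-1],[[0,0,0],0,1],[[0,0,0],0,1],[[0,0,0],0,1],[[0,0,0],0,1],[[0,0,0],0,1],[[0,0,0],0,1]]' 70; python3 st.py; python3 -m pendant '[[[0,0,-0.5],0,1],[[0,0,-1],0,1],[[0,0,-1],0,1],[[0,0,-1],0,1],[[0,0,-1],0,1],[[0,0,-0.5],0,1],[[0,0,0],0,1],[[0,0,0],0,1]]';python3 st.py
python3 - <<'E'
from h import *
c=cam('wrist','w14')
for n,r in(('scene',(80,230,200,330)),('side',(60,215,270,390))):
    d=cam(n,n+'14'); cv2.imwrite(f'pics/c14{n}.png',cv2.resize(d['color'][r[0]:r[1],r[2]:r[3]],None,fx=3.8,fy=3.8,interpolation=cv2.INTER_CUBIC))
E
```

```text
clock: 38.45
tcp_pos: [0.6482, -0.1839, 0.112]
orientation: [0.001, -0.015, 1.0, -0.0]
wrist_force: [1.5, -0.7, 3.8]
finger_gap: 0.0236
t 38.45 tcp [ 0.6482 -0.1839  0.112 ] xang -178.28 tilt -1.0 j6 -0.43 gap 0.0236 F [ 1.5387 -0.6826  3.7715]
d tool mm [0. 0. 0.] units [0. 0. 0.]
clock: 39.45
tcp_pos: [0.6471, -0.1833, 0.2099]
orientation: [-0.001, -0.015, 1.0, 0.001]
wrist_force: [-0.2, 0.1, -4.6]
finger_gap: 0.0231
t 39.45 tcp [ 0.6471 -0.1833  0.2099] xang -178.27 tilt -1.0 j6 -0.43 gap 0.0231 F [-0.1632  0.1112 -4.5582]
d tool mm [0. 0. 0.] units [0. 0. 0.]
```

View pics/w14.png

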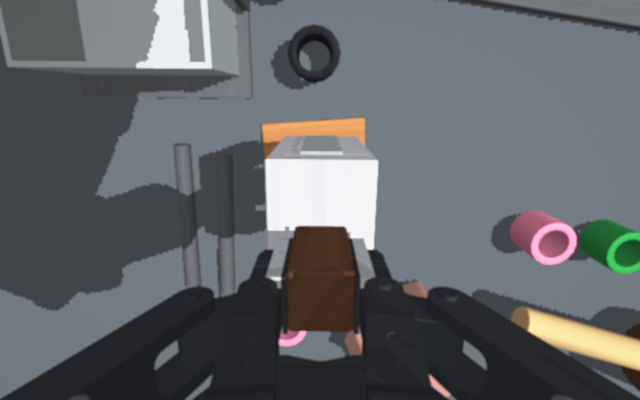

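View pics/c14side.png

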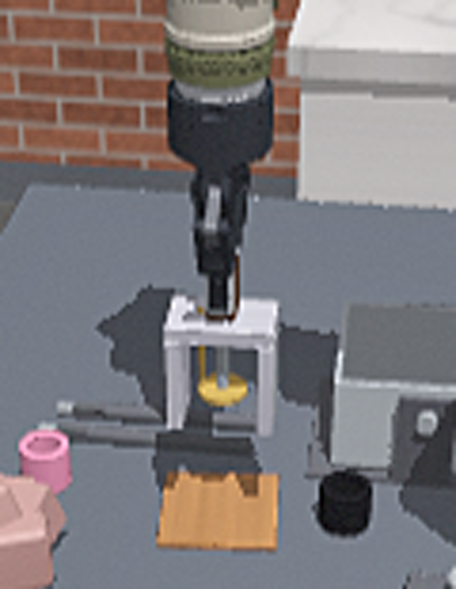

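```bash
python3 -m pendant '[[[0,0,-0.25],0.72,1],[[0,0,-0.25],0.72,1],[[0,0,0],0,1]]'; python3 st.py .4543 .0893 .213
```

```text
clock: 39.98
tcp_pos: [0.6478, -0.1836, 0.2213]
orientation: [0.0, 0.06, 0.998, 0.0]
wrist_force: [0.2, 0.2, -5.1]
finger_gap: 0.0233
t 39.98 tcp [ 0.6478 -0.1836  0.2213] xang 173.13 tilt -1.0 j6 -0.28 gap 0.0233 F [ 0.2341  0.2226 -5.1225]
d tool mm [224.7646 247.8427   8.2403] units [11.2382 12.3921  0.412 ]
```

```bash
python3 -m pendant '[[[0.4,0.45,0],0,1],[[0.9,1,0],0,1],[[0.9,1,0],0,1],[[0.9,1,0],0,1],[[0.9,1,0],0,1],[[0.9,1,0],0,1],[[0.9,1,0],0,1],[[0.9,1,0],0,1],[[0.9,1,0],0,1],[[0.9,1,0],0,1],[[0.9,1,0],0,1],[[0.9,1,0],0,1]]'>/dev/null; python3 -m pendant '[[[0.9,0.9,0],0,1],[[0,0,0],0,1],[[0,0,0],0,1],[[0,0,0],0,1]]';python3 st.py .4543 .0893 .15
python3 - <<'E'
from h import *
c=cam('wrist','w15')
for n,r in(('scene',(70,270,300,480)),('side',(110,310,300,480))):
    d=cam(n,n+'15'); cv2.imwrite(f'pics/c15{n}.png',cv2.resize(d['color'][r[0]:r[1],r[2]:r[3]],None,fx=3,fy=3,interpolation=cv2.INTER_CUBIC))
E
```

```text
clock: 41.98
tcp_pos: [0.4554, 0.0881, 0.2213]
orientation: [0.0, 0.061, 0.998, -0.0]
wrist_force: [1.1, -0.2, -4.2]
finger_gap: 0.0231
t 41.98 tcp [0.4554 0.0881 0.2213] xang 173.06 tilt -1.0 j6 0.14 gap 0.0231 F [ 1.0988 -0.2426 -4.1695]
d tool mm [ 1.2619  1.0174 71.3021] units [0.0631 0.0509 3.5651]
```

View pics/c15scene.png

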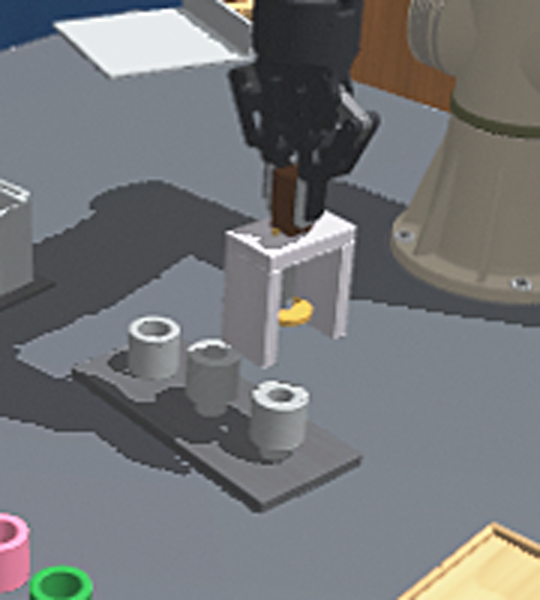

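View pics/c15side.png

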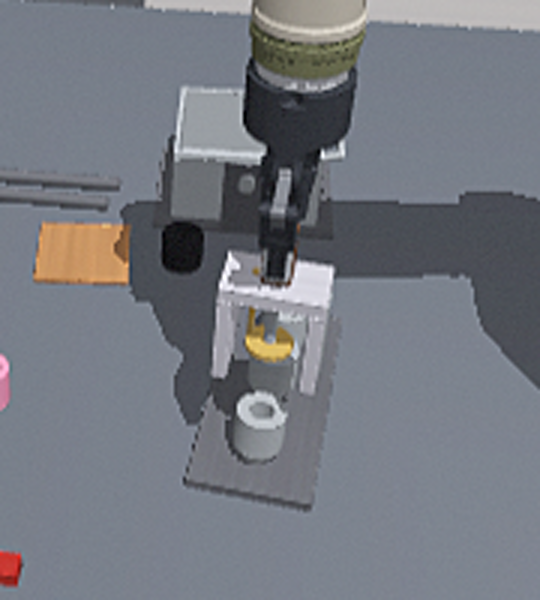

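View pics/w15.png

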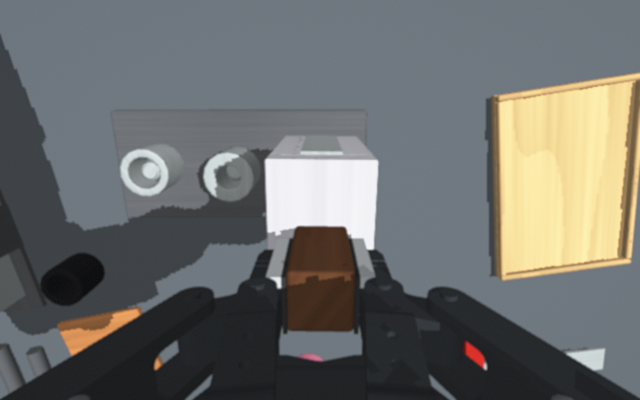

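```bash
python3 -m pendant '[[[0.06,0.05,0.5],0,1],[[0,0,1],0,1],[[0,0,1],0,1],[[0,0,1],0,1],[[0,0,0.8],0,1],[[0,0,0.4],0,1],[[0,0,0],0,1],[[0,0,0],0,1]]';python3 -m pendant '[[[0,0,0.15],0,1],[[0,0,0.15],0,1],[[0,0,0],0,1]]'|grep -E 'tcp|force'; python3 -m pendant '[[[0,0,0.15],0,1],[[0,0,0],0,1]]'|grep -E 'tcp|force'
```

```text
clock: 43.12
tcp_pos: [0.4542, 0.0896, 0.1278]
orientation: [0.0, 0.06, 0.998, -0.0]
wrist_force: [-1.6, -0.4, -3.6]
finger_gap: 0.0233
tcp_pos: [0.4541, 0.0897, 0.1212]
wrist_force: [0.5, -0.9, -3.1]
tcp_pos: [0.4541, 0.0897, 0.1181]
wrist_force: [-0.5, -0.5, -2.5]
```

```bash
python3 -m pendant '[[[0,0,0.1],0,1],[[0,0,0],0,1]]'|grep -E 'tcp|force'; python3 -m pendant '[[[0,0,0.1],0,1],[[0,0,0],0,1]]'|grep -E 'tcp|force'
```

```text
tcp_pos: [0.4541, 0.0897, 0.1162]
wrist_force: [-0.8, -0.2, -2.8]
tcp_pos: [0.4542, 0.0897, 0.1159]
wrist_force: [-4.6, -0.7, 10.3]
```

```bash
python3 -m pendant '[[[0,0,0],0,1],[[0,0,0],0,1],[[0,0,0],0,1],[[0,0,0],0,1],[[0,0,0],0,1],[[0,0,0],0,1],[[0,0,0],0,1],[[0,0,0],0,1]]'
python3 - <<'E'
from h import *
for n,r in(('scene',(120,240,320,440)),('side',(170,300,320,440))):
    d=cam(n,n+'16'); cv2.imwrite(f'pics/c16{n}.png',cv2.resize(d['color'][r[0]:r[1],r[2]:r[3]],None,fx=4.6,fy=4.6,interpolation=cv2.INTER_CUBIC))
E
```

```text
clock: 45.25
tcp_pos: [0.4542, 0.0897, 0.1159]
orientation: [0.001, 0.06, 0.998, 0.0]
wrist_force: [-5.4, -2.2, 9.5]
finger_gap: 0.0233
```

View pics/c16scene.png

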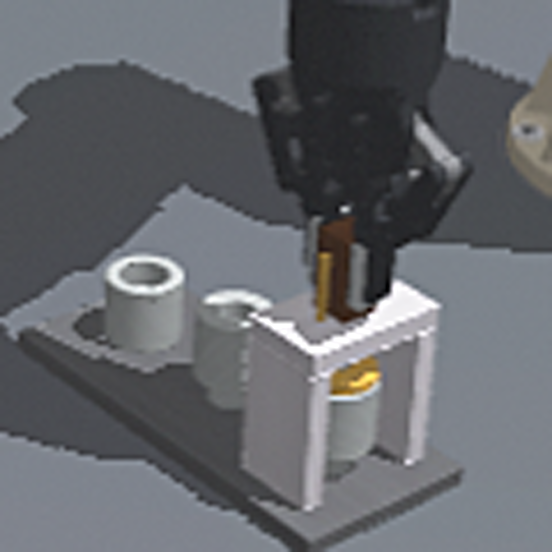

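View pics/c16side.png

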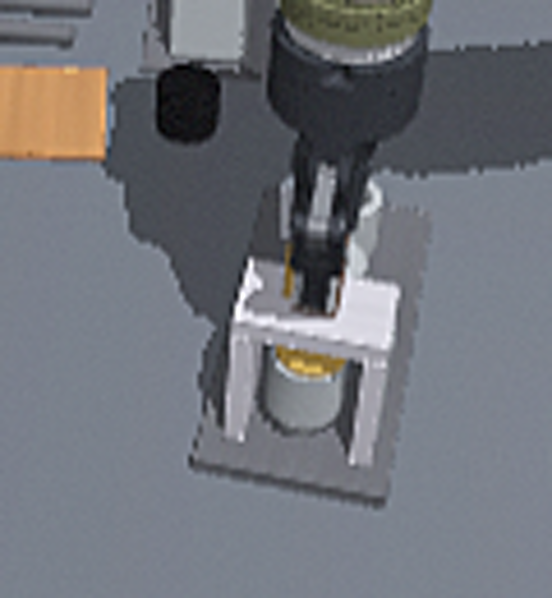

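```bash
python3 -m pendant '[[[0,0,-0.4],0,1],[[0,0,-0.8],0,1],[[0,0,-1],0,1],[[0,0,-1],0,1],[[0,0,-0.9],0,1],[[0,-0.5,0],0,1],[[0,-1,0],0,1],[[0,-1,0],0,1],[[0,-1,0],0,1],[[0,-0.5,0],0,1],[[0,0,0],0,1],[[0,0,0],0,1]]'; python3 -m pendant '[[[0,0,0],0,1]]'>/dev/null; python3 st.py .4446 .0100 .13
python3 - <<'E'
from h import *
c=cam('wrist','w17');np.set_printoptions(precision=4,suppress=True)
for n,r in(('scene',(100,240,300,440)),('side',(150,300,320,460))):
    d=cam(n,n+'17'); cv2.imwrite(f'pics/c17{n}.png',cv2.resize(d['color'][r[0]:r[1],r[2]:r[3]],None,fx=4,fy=4,interpolation=cv2.INTER_CUBIC))
E
```

```text
clock: 46.85
tcp_pos: [0.4443, 0.0106, 0.196]
orientation: [-0.0, 0.06, 0.998, 0.0]
wrist_force: [-0.6, -0.0, -5.5]
finger_gap: 0.0235
t 46.98 tcp [0.4444 0.0108 0.1962] xang 173.14 tilt -1.0 j6 -0.04 gap 0.0232 F [ 0.4679 -0.2575 -4.9187]
d tool mm [-0.284  -0.7881 66.2103] units [-0.0142 -0.0394  3.3105]
```

View pics/c17scene.png

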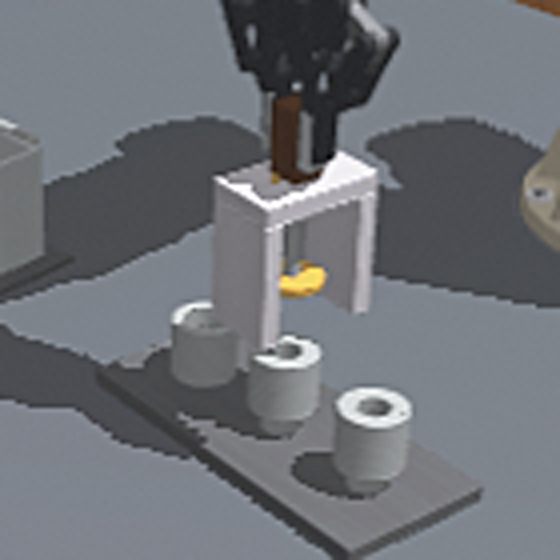

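View pics/c17side.png

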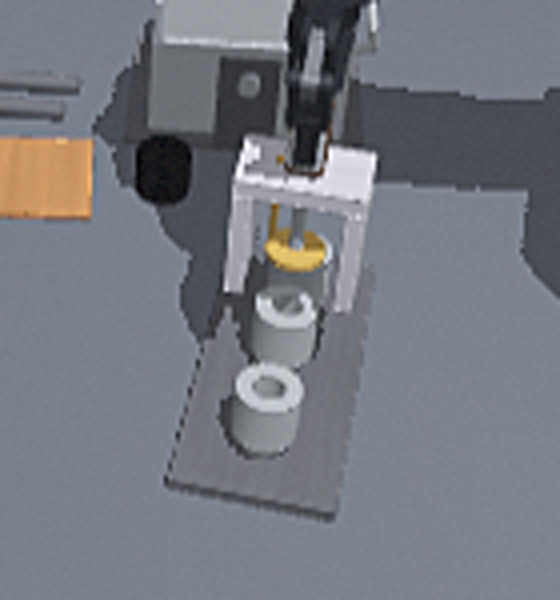

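```bash
python3 -m pendant '[[[0,-0.04,0.5],0,1],[[0,0,1],0,1],[[0,0,1],0,1],[[0,0,0.7],0,1],[[0,0,0.3],0,1],[[0,0,0.2],0,1],[[0,0,0],0,1],[[0,0,0],0,1]]'; python3 -m pendant '[[[0,0,0.15],0,1],[[0,0,0],0,1]]'|grep -E 'tcp|force'; python3 -m pendant '[[[0,0,0.1],0,1],[[0,0,0],0,1]]'|grep -E 'tcp|force'
```

```text
clock: 48.12
tcp_pos: [0.4445, 0.0095, 0.1227]
orientation: [0.0, 0.06, 0.998, 0.0]
wrist_force: [0.7, -0.3, -3.2]
finger_gap: 0.023
tcp_pos: [0.4444, 0.0095, 0.1193]
wrist_force: [0.5, 0.6, -2.4]
tcp_pos: [0.4444, 0.0095, 0.1172]
wrist_force: [0.7, -0.4, -2.8]
```

```bash
python3 -m pendant '[[[0,0,0.1],0,1],[[0,0,0],0,1]]'|grep -E 'tcp|force'; python3 -m pendant '[[[0,0,0.05],0,1],[[0,0,0],0,1],[[0,0,0],0,1],[[0,0,0],0,1],[[0,0,0],0,1],[[0,0,0],0,1],[[0,0,0],0,1],[[0,0,0],0,1],[[0,0,0],0,1]]'|grep -E 'tcp|force'
python3 - <<'E'
from h import *
for n,r in(('scene',(120,240,320,440)),('side',(170,300,320,440))):
    d=cam(n,n+'18'); cv2.imwrite(f'pics/c18{n}.png',cv2.resize(d['color'][r[0]:r[1],r[2]:r[3]],None,fx=4.6,fy=4.6,interpolation=cv2.INTER_CUBIC))
E
```

```text
tcp_pos: [0.4446, 0.0094, 0.1159]
wrist_force: [-1.7, 0.4, 3.7]
tcp_pos: [0.4446, 0.0094, 0.1158]
wrist_force: [-3.8, 0.1, 12.2]
```

View pics/c18scene.png

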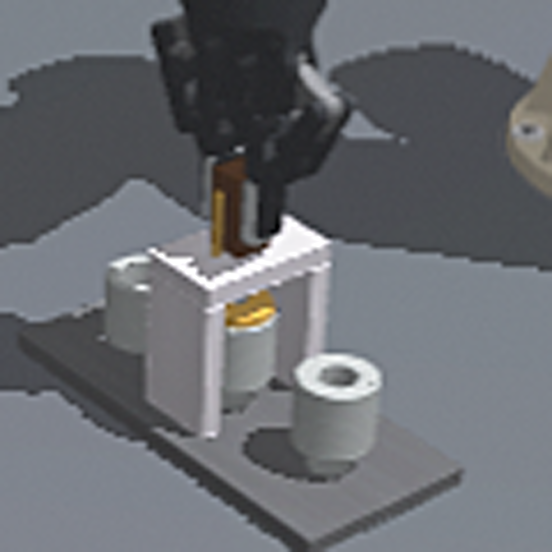

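```bash
python3 -m pendant '[[[0,0,-0.4],0,1],[[0,0,-0.8],0,1],[[0,0,-1],0,1],[[0,0,-1],0,1],[[0,0,-0.9],0,1],[[0,-0.5,0],0,1],[[0,-1,0],0,1],[[0,-1,0],0,1],[[0,-1,0],0,1],[[0,-0.5,0],0,1],[[0,0,0],0,1],[[0,0,0],0,1]]'; python3 -m pendant '[[[0,0,0],0,1]]'>/dev/null; python3 st.py .4350 -.0698 .13
python3 - <<'E'
from h import *
c=cam('wrist','w19')
for n,r in(('scene',(100,240,300,440)),('side',(150,300,320,460))):
    d=cam(n,n+'19'); cv2.imwrite(f'pics/c19{n}.png',cv2.resize(d['color'][r[0]:r[1],r[2]:r[3]],None,fx=4,fy=4,interpolation=cv2.INTER_CUBIC))
E
```

```text
clock: 51.6
tcp_pos: [0.4344, -0.0696, 0.196]
orientation: [-0.0, 0.06, 0.998, 0.0]
wrist_force: [0.9, 0.2, -4.8]
finger_gap: 0.023
t 51.73 tcp [ 0.4347 -0.0694  0.1962] xang 173.14 tilt -1.0 j6 -0.22 gap 0.0235 F [ 0.5955  0.0371 -5.0069]
d tool mm [-0.3904 -0.3723 66.2159] units [-0.0195 -0.0186  3.3108]
```

View pics/c19scene.png

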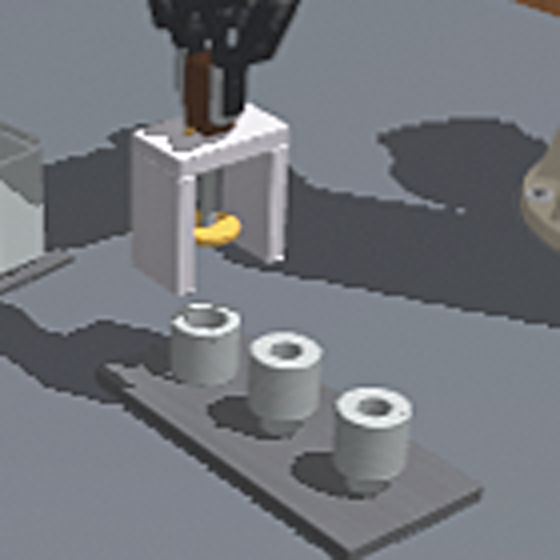

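View pics/c19side.png

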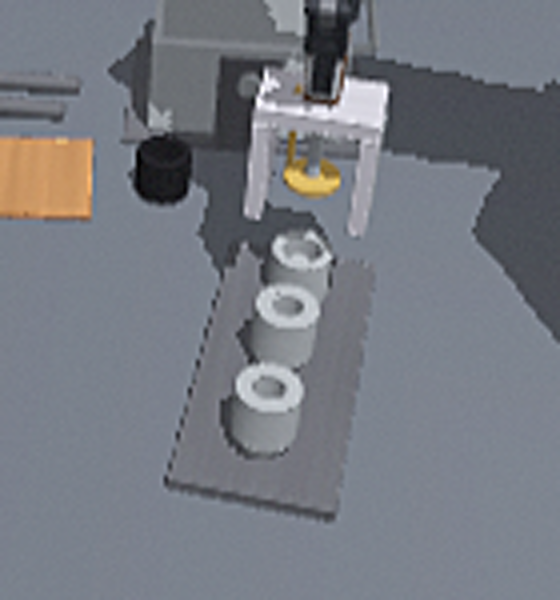

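```bash
python3 -m pendant '[[[0,0,0.5],0,1],[[0,0,1],0,1],[[0,0,1],0,1],[[0,0,0.7],0,1],[[0,0,0.3],0,1],[[0,0,0.2],0,1],[[0,0,0],0,1],[[0,0,0],0,1]]'; python3 -m pendant '[[[0,0,0.15],0,1],[[0,0,0],0,1]]'|grep -E 'tcp|force'; python3 -m pendant '[[[0,0,0.12],0,1],[[0,0,0],0,1]]'|grep -E 'tcp|force';python3 -m pendant '[[[0,0,0.07],0,1],[[0,0,0],0,1]]'|grep -E 'tcp|force'
```

```text
clock: 52.88
tcp_pos: [0.435, -0.07, 0.1228]
orientation: [0.0, 0.06, 0.998, -0.0]
wrist_force: [-0.6, 0.8, -2.9]
finger_gap: 0.023
tcp_pos: [0.4352, -0.0701, 0.1194]
wrist_force: [0.1, -0.7, -3.9]
tcp_pos: [0.435, -0.0701, 0.1169]
wrist_force: [0.0, 0.1, -3.0]
tcp_pos: [0.4351, -0.0701, 0.1159]
wrist_force: [1.0, -0.2, 0.6]
```

```bash
python3 -m pendant '[[[0,0,0.08],0,1],[[0,0,0],0,1],[[0,0,0],0,1],[[0,0,0],0,1],[[0,0,0],0,1],[[0,0,0],0,1],[[0,0,0],0,1],[[0,0,0],0,1],[[0,0,0],0,1],[[0,0,0],0,1]]'
python3 - <<'E'
from h import *
for n,r in(('scene',(110,230,300,420)),('side',(150,280,330,450))):
    d=cam(n,n+'20'); cv2.imwrite(f'pics/c20{n}.png',cv2.resize(d['color'][r[0]:r[1],r[2]:r[3]],None,fx=4.6,fy=4.6,interpolation=cv2.INTER_CUBIC))
E
```

```text
clock: 54.88
tcp_pos: [0.4352, -0.0702, 0.1159]
orientation: [0.001, 0.06, 0.998, -0.0]
wrist_force: [-4.8, 0.7, 15.1]
finger_gap: 0.0234
```

View pics/c20scene.png

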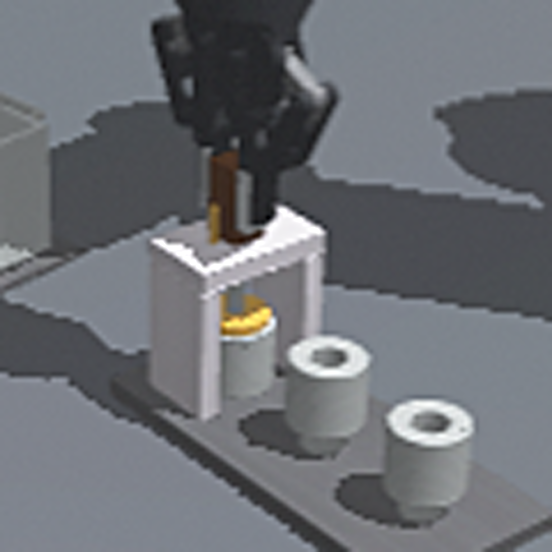

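View pics/c20side.png

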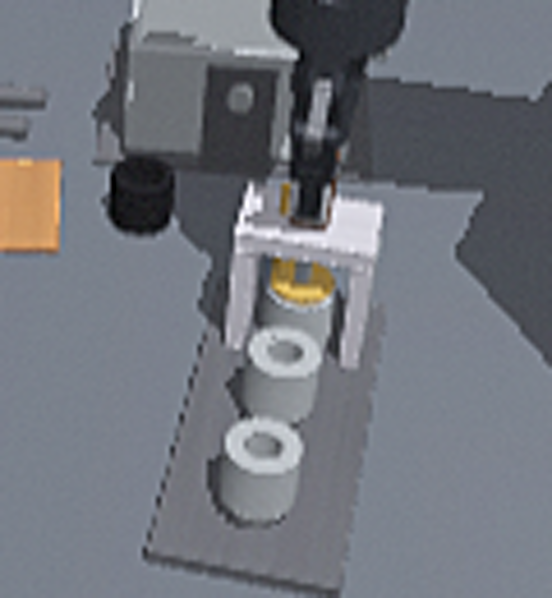

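```bash
python3 -m pendant '[[[0,0,-0.4],0,1],[[0,0,-0.8],0,1],[[0,0,-1],0,1],[[0,0,-1],0,1],[[0,0,-1],0,1],[[0,0,0],-0.8,1],[[0,0,0],-0.8,1],[[0,0,0],0,1],[[0,0,0],0,1]]'; python3 st.py .6500 -.1855 .125
```

```text
clock: 56.1
tcp_pos: [0.4343, -0.0698, 0.1975]
orientation: [-0.0, -0.023, 1.0, 0.0]
wrist_force: [0.2, -0.1, -5.0]
finger_gap: 0.0231
t 56.1 tcp [ 0.4343 -0.0698  0.1975] xang -177.39 tilt -1.0 j6 -0.39 gap 0.0231 F [ 0.1534 -0.1268 -4.9522]
d tool mm [-210.2652 -125.4507   72.2111] units [-10.5133  -6.2725   3.6106]
```

```bash
python3 -m pendant '[[[-0.5,-0.3,0],0,1],[[-1,-0.6,0],0,1],[[-1,-0.6,0],0,1],[[-1,-0.6,0],0,1],[[-1,-0.6,0],0,1],[[-1,-0.6,0],0,1],[[-1,-0.6,0],0,1],[[-1,-0.6,0],0,1],[[-1,-0.6,0],0,1],[[-1,-0.6,0],0,1],[[-1,-0.57,0],0,1],[[0,0,0],0,1]]'>/dev/null; python3 -m pendant '[[[0,0,1],0,1],[[0,0,1],0,1],[[0,0,0],0,1],[[0,0,0],0,1]]'; python3 st.py .6500 -.1855 .112
python3 - <<'E'
from h import *
for n,r in(('scene',(100,240,190,330)),('side',(90,230,260,400))):
    d=cam(n,n+'21'); cv2.imwrite(f'pics/c21{n}.png',cv2.resize(d['color'][r[0]:r[1],r[2]:r[3]],None,fx=4,fy=4,interpolation=cv2.INTER_CUBIC))
E
```

```text
clock: 58.1
tcp_pos: [0.6504, -0.1853, 0.1585]
orientation: [0.0, -0.023, 1.0, -0.0]
wrist_force: [0.1, -0.0, -4.8]
finger_gap: 0.0232
t 58.1 tcp [ 0.6504 -0.1853  0.1585] xang -177.32 tilt -1.0 j6 -0.44 gap 0.0232 F [ 0.0592 -0.0448 -4.8459]
d tool mm [ 0.4494 -0.1338 46.4626] units [ 0.0225 -0.0067  2.3231]
```

View pics/c21scene.png

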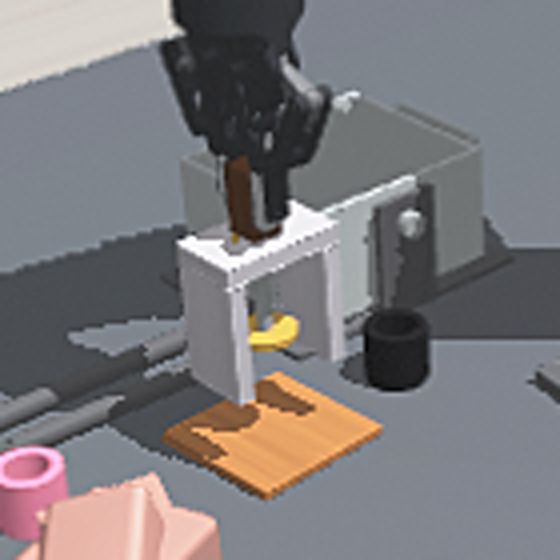

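View pics/c21side.png

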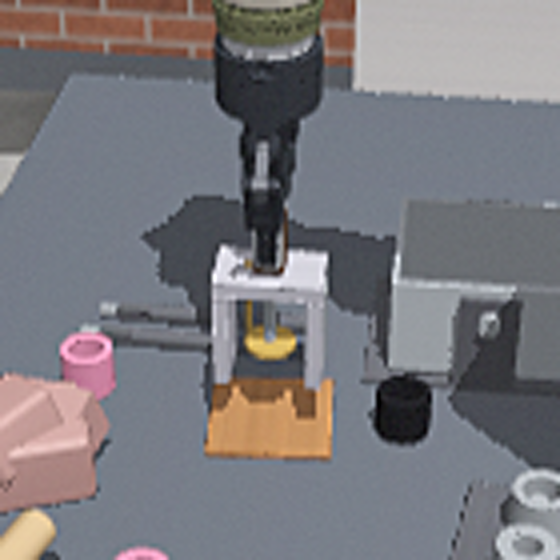

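```bash
python3 -m pendant '[[[0,0,1],0,1],[[0,0,0.7],0,1],[[0,0,0.3],0,1],[[0,0,0.1],0,1],[[0,0,0],0,1],[[0,0,0],0,1]]'|grep -E 'tcp|force'; python3 -m pendant '[[[0,0,0.12],0,1],[[0,0,0],0,1]]'|grep -E 'tcp|force';python3 -m pendant '[[[0,0,0.06],0,1],[[0,0,0],0,1]]'|grep -E 'tcp|force'
```

```text
tcp_pos: [0.6507, -0.1855, 0.1166]
wrist_force: [0.5, -0.3, -5.4]
tcp_pos: [0.6502, -0.1853, 0.1134]
wrist_force: [-0.0, 0.8, -4.6]
tcp_pos: [0.6502, -0.1853, 0.1121]
wrist_force: [0.5, -1.4, -4.8]
```

```bash
python3 -m pendant '[[[0,0,0.05],0,1],[[0,0,0],0,1]]'|grep -E 'tcp|force'; python3 -m pendant '[[[0,0,0],0,0.5],[[0,0,0],0,0],[[0,0,0],0,-0.6],[[0,0,0],0,-1],[[0,0,0],0,-1],[[0,0,-0.5],0,-1],[[0,0,-1],0,-1],[[0,0,-1],0,-1],[[0,0,-1],0,-1],[[0,0,-1],0,-1],[[0,0,0],0,-1]]'; python3 st.py
python3 - <<'E'
from h import *
for n,r in(('scene',(100,240,190,330)),('side',(90,230,260,400))):
    d=cam(n,n+'22'); cv2.imwrite(f'pics/c22{n}.png',cv2.resize(d['color'][r[0]:r[1],r[2]:r[3]],None,fx=4,fy=4,interpolation=cv2.INTER_CUBIC))
cam('wrist','w22')
E
```

```text
tcp_pos: [0.6503, -0.1854, 0.112]
wrist_force: [-2.3, 0.2, -0.0]
clock: 61.08
tcp_pos: [0.6516, -0.1858, 0.204]
orientation: [0.002, -0.023, 1.0, -0.001]
wrist_force: [0.7, 0.4, -0.1]
finger_gap: 0.0852
t 61.08 tcp [ 0.6516 -0.1858  0.204 ] xang -177.31 tilt -0.99999 j6 -0.44 gap 0.0852 F [ 0.6969  0.3843 -0.0799]
d tool mm [0. 0. 0.] units [0. 0. 0.]
```

View pics/c22scene.png

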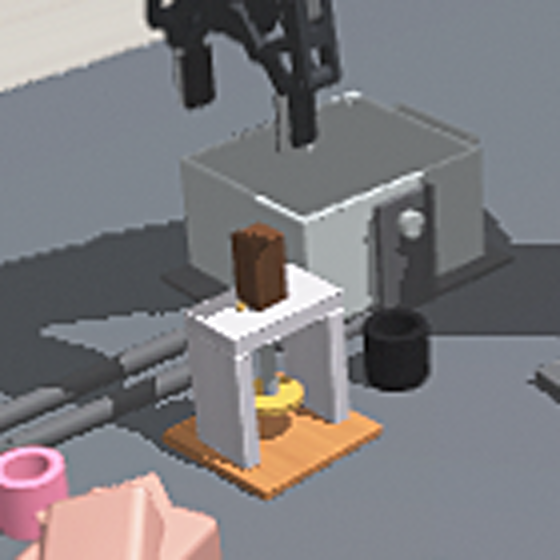

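View pics/w22.png

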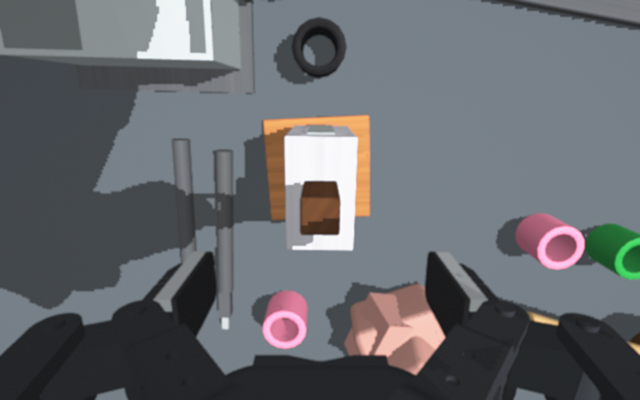

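```bash
python3 -m pendant '[[[0.5,0.3,0],1,-1],[[0,0,0],1,-1],[[0,0,0],1,-1],[[0,0,0],1,-1],[[0,0,0],1,-1],[[0,0,0],1,-1],[[0,0,0],1,-1],[[0,0,0],1,-1],[[0,0,0],1,-1],[[0,0,0],1,-1],[[0,0,0],1,-1],[[0,0,0],1,-1]]'>/dev/null; python3 -m pendant '[[[0,0,0],1,-1],[[0,0,0],1,-1],[[0,0,0],1,-1],[[0,0,0],1,-1],[[0,0,0],0.6,-1],[[0,0,0],0,-1],[[0,0,0],0,-1]]'; python3 st.py .4450 .0096 .13
```

```text
clock: 63.6
tcp_pos: [0.6398, -0.1797, 0.2006]
orientation: [-0.001, 0.748, 0.664, -0.0]
wrist_force: [0.6, 0.1, 0.2]
finger_gap: 0.0853
t 63.6 tcp [ 0.6398 -0.1797  0.2006] xang 83.15 tilt -1.0 j6 1.3 gap 0.0853 F [0.5791 0.0848 0.1871]
d tool mm [ 164.6878 -215.8855   70.8698] units [  8.2344 -10.7943   3.5435]
```

```bash
python3 -m pendant '[[[0.75,-1,0],0,-1],[[0.75,-1,0],0,-1],[[0.75,-1,0],0,-1],[[0.75,-1,0],0,-1],[[0.75,-1,0],0,-1],[[0.75,-1,0],0,-1],[[0.75,-1,0.3],0,-1],[[0.75,-1,0.3],0,-1],[[0.75,-1,0.3],0,-1],[[0.75,-1,0.3],0,-1],[[0.73,-0.8,0.3],0,-1],[[0,0,0],0,-1]]'>/dev/null; python3 -m pendant '[[[0,0,0],0,-1],[[0,0,0],0,-1]]'; python3 st.py .4450 .0096 .035
python3 - <<'E'
from h import *
np.set_printoptions(precision=4,suppress=True)
c=cam('wrist','w23');cam('scene','scene23')
E
```

```text
clock: 65.35
tcp_pos: [0.4463, 0.009, 0.1716]
orientation: [0.0, 0.749, 0.663, 0.0]
wrist_force: [0.3, -0.5, -0.7]
finger_gap: 0.0856
t 65.35 tcp [0.4463 0.009  0.1716] xang 83.06 tilt -1.0 j6 1.53 gap 0.0856 F [ 0.3361 -0.5491 -0.6763]
d tool mm [  0.416   -1.5203 136.5839] units [ 0.0208 -0.076   6.8292]
```

View pics/w23.png

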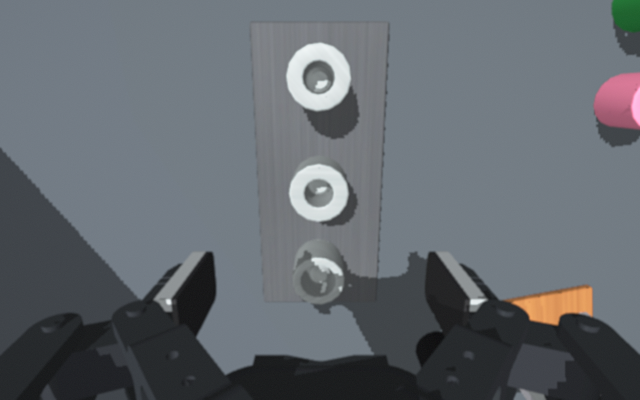

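View pics/scene23.png

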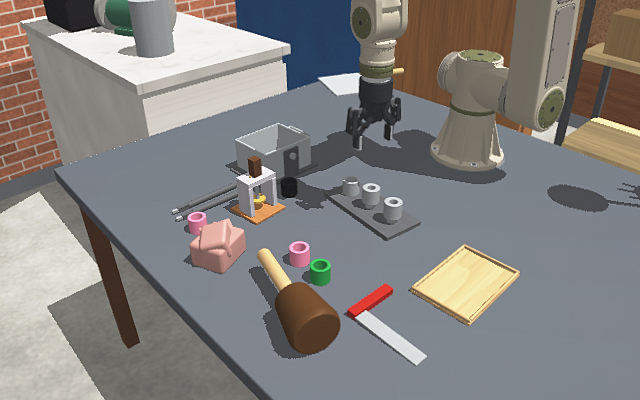

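```bash
python3 -m pendant '[[[0.02,-0.06,1],0,-1],[[0,0,1],0,-1],[[0,0,1],0,-1],[[0,0,1],0,-1],[[0,0,1],0,-1],[[0,0,1],0,-1],[[0,0,0.75],0,-1],[[0,0,0],0,-1],[[0,0,0],0,0.9],[[0,0,0],0,0.9],[[0,0,0],0,0.9],[[0,0,0],0,0.9]]' 60 ;python3 -m pendant '[[[0,0,0],0,0.9],[[0,0,-0.5],0,0.9],[[0,0,-1],0,0.9],[[0,0,-1],0,0.9],[[0,0,-1],0,0.9],[[0,0,-1],0,0.9],[[0,0,-1],0,0.9],[[0,0,-0.5],0,0.9],[[0,0,0],0,0.9]]'; python3 st.py .483 -.366 .15
```

```text
clock: 66.95
tcp_pos: [0.4454, 0.0099, 0.0372]
orientation: [0.001, 0.748, 0.663, 0.001]
wrist_force: [-0.2, -0.7, 6.6]
finger_gap: 0.0429
clock: 68.08
tcp_pos: [0.4445, 0.0101, 0.1567]
orientation: [0.0, 0.748, 0.663, 0.0]
wrist_force: [1.1, 0.1, -2.0]
finger_gap: 0.0424
t 68.08 tcp [0.4445 0.0101 0.1567] xang 83.09 tilt -1.0 j6 1.53 gap 0.0424 F [ 1.0976  0.068  -2.0489]
d tool mm [-368.7658   83.4892    6.786 ] units [-18.4383   4.1745   0.3393]
```

```bash
python3 -m pendant '[[[-1,0.22,0],0,0.9],[[-1,0.22,0],0,0.9],[[-1,0.22,0],0,0.9],[[-1,0.22,0],0,0.9],[[-1,0.22,0],0,0.9],[[-1,0.22,0],0,0.9],[[-1,0.22,0],0,0.9],[[-1,0.22,0],0,0.9],[[-1,0.22,0],0,0.9],[[-1,0.22,0],0,0.9],[[-1,0.22,0],0,0.9],[[-1,0.22,0],0,0.9]]'>/dev/null; python3 -m pendant '[[[-1,0.22,0],0,0.9],[[-1,0.22,0],0,0.9],[[-1,0.22,0],0,0.9],[[-1,0.22,0],0,0.9],[[-1,0.22,0],0,0.9],[[-1,0.22,0],0,0.9],[[-0.4,0.2,0],0,0.9],[[0,0,0],0,0.9],[[0,0,0],0,0.9]]'; python3 st.py .483 -.366 .07
python3 - <<'E'
from h import *
cam('wrist','w24')
d=cam('scene'); cv2.imwrite('pics/c24scene.png',cv2.resize(d['color'][80:220,210:350],None,fx=4,fy=4,interpolation=cv2.INTER_CUBIC))
E
```

```text
clock: 70.7
tcp_pos: [0.4825, -0.3645, 0.1561]
orientation: [-0.0, 0.748, 0.663, 0.0]
wrist_force: [-0.6, 0.7, -1.5]
finger_gap: 0.0426
t 70.7 tcp [ 0.4825 -0.3645  0.1561] xang 83.12 tilt -1.0 j6 0.91 gap 0.0426 F [-0.5726  0.7477 -1.5137]
d tool mm [-1.4702  0.7422 86.1426] units [-0.0735  0.0371  4.3071]
```

View pics/w24.png

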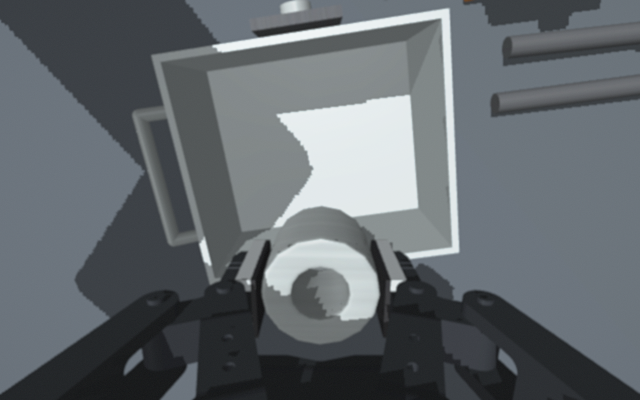

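View pics/c24scene.png

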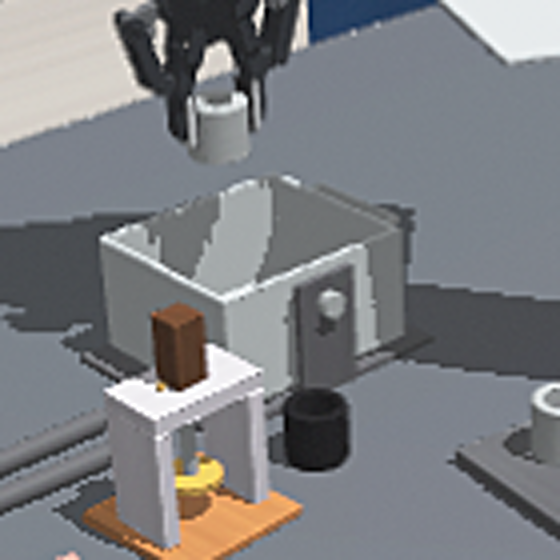

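Run:
```python
from h import *
np.set_printoptions(precision=4,suppress=True)
c=cam('wrist');q=[at_z(c,p,.095) for p in [(152,55),(449,9),(459,250)]];print(q,(q[0]+q[2])/2)
```

```text
[array([ 0.4021, -0.2647,  0.095 ]), array([ 0.5619, -0.2613,  0.095 ]), array([ 0.5652, -0.3997,  0.095 ])] [ 0.4837 -0.3322  0.095 ]
```

```bash
python3 -m pendant '[[[0.2,0,1],0,0.9],[[0,0,1],0,0.9],[[0,0,1],0,0.9],[[0,0,1],0,0.9],[[0,0,1],0,0.9],[[0,0,0.5],0,0.9],[[0,0,0],0,0.3],[[0,0,0],0,-0.3],[[0,0,0],0,-0.4],[[0,0,0],0,-0.4],[[0,0,-0.5],0,-0.4]]'; python3 -m pendant '[[[0,0,-1],0,-0.4],[[0,0,-1],0,-0.4],[[0,0,-1],0,-0.4],[[0,0,-1],0,-0.4],[[0,0,-1],0,-1],[[0,0,-1],0,-1],[[0,0,0],0,-1]]'; python3 st.py .4545 .0890 .17
python3 - <<'E'
from h import *
cam('wrist','w25');cam('side','side25')
E
```

```text
clock: 72.22
tcp_pos: [0.4827, -0.3609, 0.0562]
orientation: [-0.001, 0.748, 0.663, -0.0]
wrist_force: [0.1, -0.2, -0.4]
finger_gap: 0.0596
clock: 73.1
tcp_pos: [0.4841, -0.3622, 0.1788]
orientation: [0.002, 0.748, 0.663, 0.0]
wrist_force: [-1.3, 0.1, -0.1]
finger_gap: 0.0854
t 73.1 tcp [ 0.4841 -0.3622  0.1788] xang 83.08 tilt -0.99999 j6 0.92 gap 0.0854 F [-1.2591  0.0659 -0.1344]
d tool mm [444.3986 -83.6974   7.27  ] units [22.2199 -4.1849  0.3635]
```

View pics/w25.png

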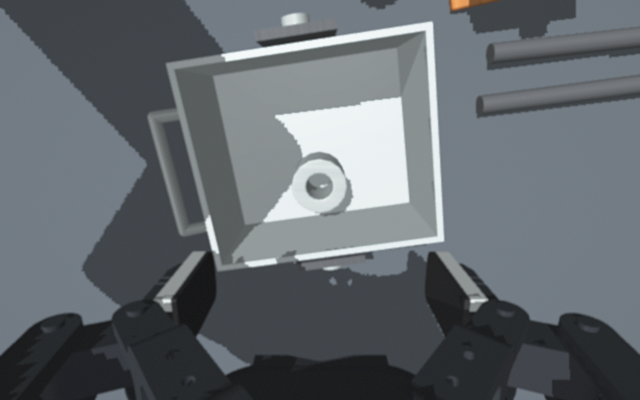

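View pics/side25.png

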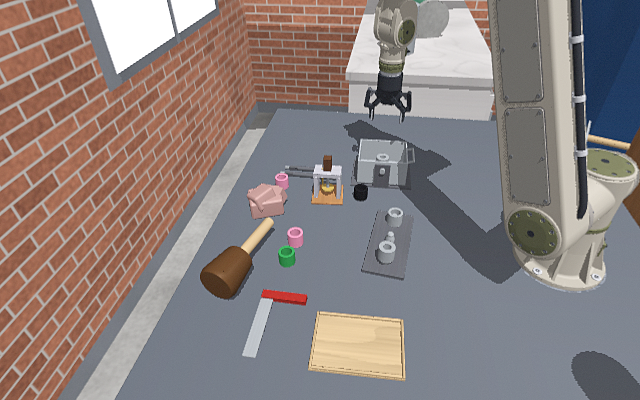

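Sleeve 2 is standing in the bin at about (320,185) in the wrist view. Next is sleeve 1 on pin 1.

```bash
python3 -m pendant '[[[1,-0.19,0],0,-1],[[1,-0.19,0],0,-1],[[1,-0.19,0],0,-1],[[1,-0.19,0],0,-1],[[1,-0.19,0],0,-1],[[1,-0.19,0],0,-1],[[1,-0.19,0],0,-1],[[1,-0.19,0],0,-1],[[1,-0.19,0],0,-1],[[1,-0.19,0],0,-1],[[1,-0.19,0],0,-1],[[1,-0.19,0],0,-1]]'>/dev/null; python3 -m pendant '[[[1,-0.19,0],0,-1],[[1,-0.19,0],0,-1],[[1,-0.19,0],0,-1],[[1,-0.19,0],0,-1],[[1,-0.19,0],0,-1],[[1,-0.19,0],0,-1],[[1,-0.19,0],0,-1],[[1,-0.19,0],0,-1],[[1,-0.19,0],0,-1],[[1,-0.19,0],0,-1],[[0.2,0,0],0,-1],[[0,0,0],0,-1]]'; python3 -m pendant '[[[0,0,0],0,-1]]'>/dev/null;python3 st.py .4548 .0890 .036
python3 - <<'E'
from h import *
c=cam('wrist','w26')
E
```

```text
clock: 76.2
tcp_pos: [0.4535, 0.0898, 0.1763]
orientation: [0.0, 0.748, 0.663, -0.0]
wrist_force: [0.4, -0.3, -0.6]
finger_gap: 0.0849
t 76.33 tcp [0.4536 0.0892 0.1763] xang 83.05 tilt -1.0 j6 1.71 gap 0.0852 F [-0.4662 -0.7503  0.2177]
d tool mm [  0.0127   1.2159 140.269 ] units [0.0006 0.0608 7.0134]
```

View pics/w26.png

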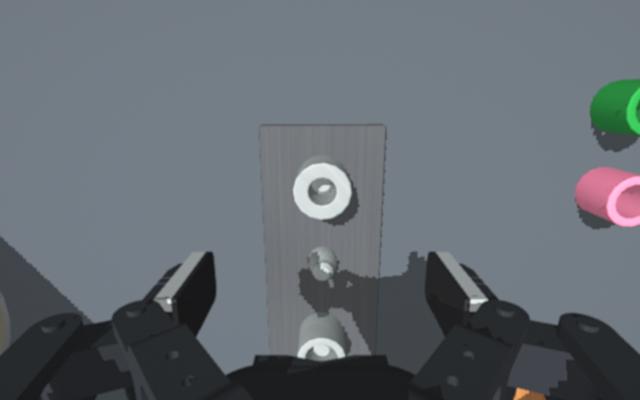

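```bash
python3 -m pendant '[[[0,0.04,1],0,-1],[[0,0,1],0,-1],[[0,0,1],0,-1],[[0,0,1],0,-1],[[0,0,1],0,-1],[[0,0,1],0,-1],[[0,0,0.95],0,-1],[[0,0,0],0,-1],[[0,0,0],0,0.9],[[0,0,0],0,0.9],[[0,0,0],0,0.9],[[0,0,0],0,0.9]]' 60 ;python3 -m pendant '[[[0,0,0],0,0.9],[[0,0,-0.5],0,0.9],[[0,0,-1],0,0.9],[[0,0,-1],0,0.9],[[0,0,-1],0,0.9],[[0,0,-1],0,0.9],[[0,0,-1],0,0.9],[[0,0,-1],0,0.9],[[0,0,0],0,0.9]]'; python3 st.py .483 -.303 .165
```

```text
clock: 77.88
tcp_pos: [0.4551, 0.0895, 0.0383]
orientation: [0.001, 0.748, 0.663, 0.001]
wrist_force: [0.5, -0.8, 5.7]
finger_gap: 0.0419
clock: 79.0
tcp_pos: [0.4553, 0.0896, 0.1688]
orientation: [0.001, 0.748, 0.663, 0.001]
wrist_force: [0.2, 0.2, -2.6]
finger_gap: 0.0419
t 79.0 tcp [0.4553 0.0896 0.1688] xang 83.09 tilt -1.0 j6 1.71 gap 0.0419 F [ 0.2075  0.1915 -2.6483]
d tool mm [-386.3707   74.7389    3.8263] units [-19.3185   3.7369   0.1913]
```

```bash
python3 -m pendant '[[[-1,0.19,0],0,0.9],[[-1,0.19,0],0,0.9],[[-1,0.19,0],0,0.9],[[-1,0.19,0],0,0.9],[[-1,0.19,0],0,0.9],[[-1,0.19,0],0,0.9],[[-1,0.19,0],0,0.9],[[-1,0.19,0],0,0.9],[[-1,0.19,0],0,0.9],[[-1,0.19,0],0,0.9],[[-1,0.19,0],0,0.9],[[-1,0.19,0],0,0.9]]'>/dev/null; python3 -m pendant '[[[-1,0.19,0],0,0.9],[[-1,0.19,0],0,0.9],[[-1,0.19,0],0,0.9],[[-1,0.19,0],0,0.9],[[-1,0.19,0],0,0.9],[[-1,0.19,0],0,0.9],[[-1,0.19,0],0,0.9],[[-0.3,0.1,0],0,0.9],[[0,0,0],0,0.9],[[0,0,0],0,0.9]]'; python3 st.py .483 -.303 .05
```

```text
clock: 81.75
tcp_pos: [0.4814, -0.302, 0.1672]
orientation: [-0.0, 0.748, 0.663, 0.0]
wrist_force: [-0.5, 0.6, -2.1]
finger_gap: 0.0419
t 81.75 tcp [ 0.4814 -0.302   0.1672] xang 83.12 tilt -1.0 j6 0.99 gap 0.0419 F [-0.4784  0.6458 -2.0688]
d tool mm [ -0.9206   1.7657 117.1778] units [-0.046   0.0883  5.8589]
```

```bash
python3 -m pendant '[[[0,0,1],0,0.9],[[0,0,1],0,0.9],[[0,0,1],0,0.9],[[0,0,1],0,0.9],[[0,0,1],0,0.9],[[0,0,0.8],0,0.9],[[0,0,0],0,0.3],[[0,0,0],0,-0.3],[[0,0,0],0,-0.4],[[0,0,0],0,-0.4],[[0,0,-0.5],0,-0.4]]'; python3 -m pendant '[[[0,0,-1],0,-0.4],[[0,0,-1],0,-0.4],[[0,0,-1],0,-0.4],[[0,0,-1],0,-0.4],[[0,0,-1],0,-1],[[0,0,-1],0,-1],[[0,0,0],0,-1]]'; python3 st.py .4352 -.0700 .17
python3 - <<'E'
from h import *
cam('wrist','w27')
d=cam('side'); cv2.imwrite('pics/c27side.png',cv2.resize(d['color'][120:300,270:430],None,fx=3.2,fy=3.2,interpolation=cv2.INTER_CUBIC))
E
```

```text
clock: 83.12
tcp_pos: [0.4812, -0.3024, 0.0614]
orientation: [-0.0, 0.748, 0.663, -0.0]
wrist_force: [0.6, -0.5, -0.2]
finger_gap: 0.0597
clock: 84.0
tcp_pos: [0.4825, -0.3035, 0.1837]
orientation: [0.002, 0.748, 0.663, 0.0]
wrist_force: [0.4, 0.5, 0.2]
finger_gap: 0.0853
t 84.0 tcp [ 0.4825 -0.3035  0.1837] xang 83.09 tilt -0.99999 j6 0.99 gap 0.0853 F [0.3659 0.4863 0.1532]
d tool mm [226.1447 -75.1645  12.856 ] units [11.3072 -3.7582  0.6428]
```

View pics/w27.png

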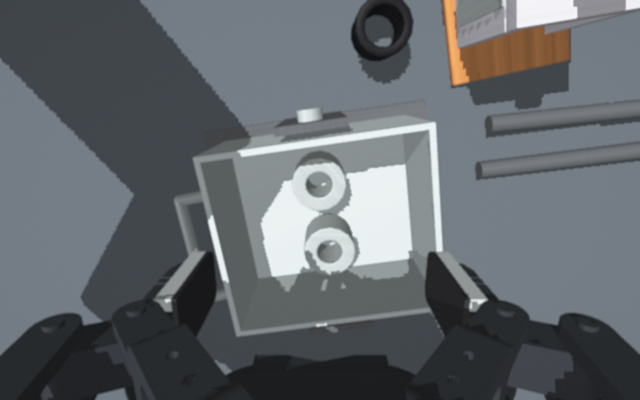

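View pics/c27side.png

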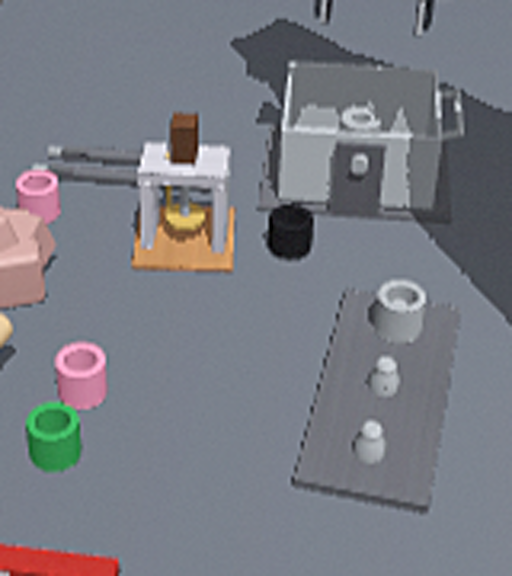

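Both tight sleeves stand in the bin, at (318,185) and (330,250) in the wrist view. The last one is sleeve 3 on pin 3, which goes to the tray.

```bash
python3 -m pendant '[[[1,-0.33,0],0,-1],[[1,-0.33,0],0,-1],[[1,-0.33,0],0,-1],[[1,-0.33,0],0,-1],[[1,-0.33,0],0,-1],[[1,-0.33,0],0,-1],[[1,-0.33,0],0,-1],[[1,-0.33,0],0,-1],[[1,-0.33,0],0,-1],[[1,-0.33,0],0,-1],[[1,-0.33,0],0,-1],[[0.3,-0.1,0],0,-1]]'>/dev/null; python3 -m pendant '[[[0,0,0],0,-1],[[0,0,0],0,-1],[[0,0,0],0,-1]]'
python3 - <<'E'
from h import *
np.set_printoptions(precision=4,suppress=True)
c=cam('wrist','w28'); print(sleeve_at(c,(285,355,155,225),.052))
E
python3 st.py .4355 -.0700 .023
```

```text
clock: 85.98
tcp_pos: [0.4349, -0.0699, 0.1812]
orientation: [0.0, 0.749, 0.663, 0.0]
wrist_force: [-0.2, 0.9, 0.1]
finger_gap: 0.0852
(array([ 0.4336, -0.0696]), array([ 0. , -0. , -0.6,  0.6, -0.4,  0.5]))
t 86.03 tcp [ 0.4348 -0.0698  0.1812] xang 83.04 tilt -1.0 j6 1.35 gap 0.0853 F [ 0.2582 -0.062  -0.112 ]
d tool mm [ -0.1178   0.7175 158.2241] units [-0.0059  0.0359  7.9112]
```

View pics/w28.png

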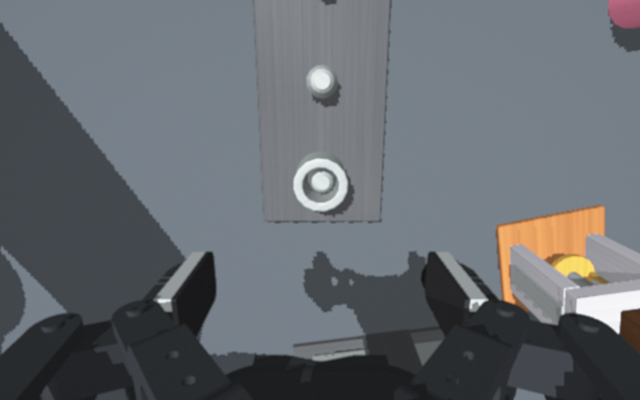

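```bash
python3 -m pendant '[[[0,0,1],0,-1],[[0,0,1],0,-1],[[0,0,1],0,-1],[[0,0,1],0,-1],[[0,0,1],0,-1],[[0,0,1],0,-1],[[0,0,1],0,-1],[[0,0,0.85],0,-1],[[0,0,0],0,-1],[[0,0,0],0,0.9],[[0,0,0],0,0.9],[[0,0,0],0,0.9]]' 60 ;python3 -m pendant '[[[0,0,0],0,0.9],[[0,0,0],0,0.9],[[0,0,-0.5],0,0.9],[[0,0,-1],0,0.9],[[0,0,-1],0,0.9],[[0,0,-1],0,0.9],[[0,0,-1],0,0.9],[[0,0,0],0,0.9]]'; python3 st.py .508 .341 .11
```

```text
clock: 87.52
tcp_pos: [0.4352, -0.0696, 0.0255]
orientation: [0.001, 0.748, 0.663, 0.0]
wrist_force: [-2.3, 0.1, 7.1]
finger_gap: 0.0428
clock: 88.52
tcp_pos: [0.4358, -0.0696, 0.116]
orientation: [0.001, 0.748, 0.663, 0.001]
wrist_force: [0.1, 0.6, -1.7]
finger_gap: 0.0424
t 88.53 tcp [ 0.4358 -0.0696  0.116 ] xang 83.09 tilt -0.99999 j6 1.35 gap 0.0424 F [ 0.111   0.6002 -1.69  ]
d tool mm [416.3416  22.2412   5.7981] units [20.8171  1.1121  0.2899]
```

```bash
python3 -m pendant '[[[1,0.05,0],0,0.9],[[1,0.05,0],0,0.9],[[1,0.05,0],0,0.9],[[1,0.05,0],0,0.9],[[1,0.05,0],0,0.9],[[1,0.05,0],0,0.9],[[1,0.05,0],0,0.9],[[1,0.05,0],0,0.9],[[1,0.05,0],0,0.9],[[1,0.05,0],0,0.9],[[1,0.05,0],0,0.9],[[1,0.05,0],0,0.9]]'>/dev/null; python3 -m pendant '[[[1,0.05,0],0,0.9],[[1,0.05,0],0,0.9],[[1,0.05,0],0,0.9],[[1,0.05,0],0,0.9],[[1,0.05,0],0,0.9],[[1,0.05,0],0,0.9],[[1,0.05,0],0,0.9],[[1,0.05,0],0,0.9],[[0.6,0.05,0],0,0.9],[[0,0,1],0,0.9],[[0,0,0.8],0,0.9],[[0,0,0],0,0.9]]'; python3 st.py .508 .341 .021
python3 - <<'E'
from h import *
np.set_printoptions(precision=4,suppress=True)
cam('wrist','w29')
for n in('scene','side'): cam(n,n+'29')
E
```

```text
clock: 91.52
tcp_pos: [0.5037, 0.3364, 0.0765]
orientation: [-0.0, 0.749, 0.663, -0.002]
wrist_force: [-0.2, 0.3, -1.6]
finger_gap: 0.0419
t 91.53 tcp [0.5037 0.3364 0.0765] xang 83.07 tilt -0.99999 j6 2.15 gap 0.0419 F [-0.1769  0.304  -1.5574]
d tool mm [ 5.2258  3.8504 55.462 ] units [0.2613 0.1925 2.7731]
```

View pics/scene29.png

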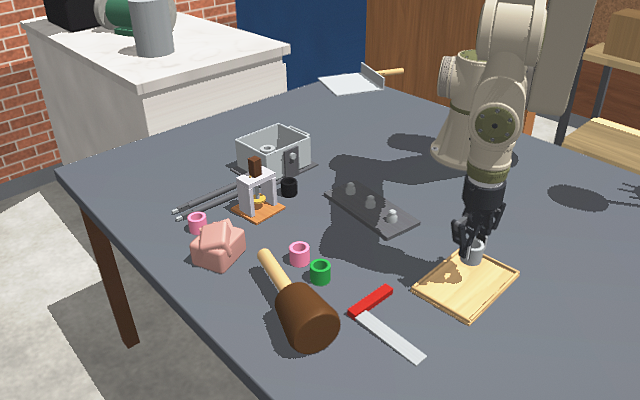

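View pics/side29.png

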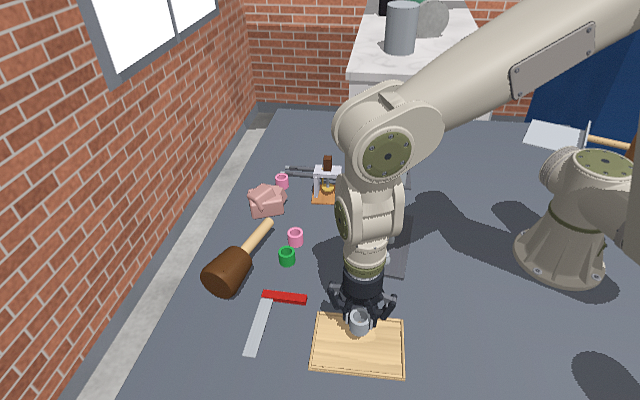

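```bash
python3 -m pendant '[[[0.25,0.15,1],0,0.9],[[0,0,1],0,0.9],[[0,0,0.45],0,0.9],[[0,0,0],0,0.9],[[0,0,0],0,0.9]]'|grep -E 'tcp|force'; python3 -m pendant '[[[0,0,0.15],0,0.9],[[0,0,0],0,0.9]]'|grep -E 'tcp|force'; python3 -m pendant '[[[0,0,0.1],0,0.9],[[0,0,0],0,0.9]]'|grep -E 'tcp|force'
```

```text
tcp_pos: [0.5092, 0.342, 0.0298]
wrist_force: [0.4, -0.6, -1.6]
tcp_pos: [0.5088, 0.3419, 0.0266]
wrist_force: [-0.4, -0.7, -2.6]
tcp_pos: [0.5086, 0.3417, 0.0242]
wrist_force: [0.3, -0.6, -2.2]
```

```bash
python3 -m pendant '[[[0,0,0.1],0,0.9],[[0,0,0],0,0.9]]'|grep -E 'tcp|force'; python3 -m pendant '[[[0,0,0.1],0,0.9],[[0,0,0],0,0.9]]'|grep -E 'tcp|force'; python3 -m pendant '[[[0,0,0.05],0,0.9],[[0,0,0],0,0.9]]'|grep -E 'tcp|force'
```

```text
tcp_pos: [0.5085, 0.3417, 0.0221]
wrist_force: [1.0, 0.2, -2.0]
tcp_pos: [0.5086, 0.3417, 0.0201]
wrist_force: [-0.9, -0.5, -1.7]
tcp_pos: [0.5088, 0.3418, 0.0196]
wrist_force: [-1.2, -1.1, -0.4]
```

Force is falling at TCP 0.0196, as expected on reaching the floor. Now I release.

```bash
python3 -m pendant '[[[0,0,0.03],0,0.9],[[0,0,0],0,0.3],[[0,0,0],0,-0.3],[[0,0,0],0,-0.5],[[0,0,0],0,-0.5],[[0,0,-0.5],0,-0.5],[[0,0,-1],0,-0.5],[[0,0,-1],0,-1],[[0,0,-1],0,-1],[[0,0,-1],0,-1],[[0,0,-1],0,-1],[[0,0,0],0,-1]]'; python3 -m pendant '[[[0,0,-1],0,-1],[[0,0,-1],0,-1],[[-1,0,0],0,-1],[[-1,0,0],0,-1],[[-1,0,0],0,-1],[[-1,0,0],0,-1],[[0,0,0],0,-1],[[0,0,0],0,-1]]'; python3 st.py
python3 - <<'E'
from h import *
np.set_printoptions(precision=4,suppress=True)
cam('wrist','w30');cam('side','side30');cam('scene','scene30')
E
```

```text
clock: 95.05
tcp_pos: [0.5101, 0.3425, 0.1311]
orientation: [0.001, 0.748, 0.663, 0.002]
wrist_force: [0.2, -0.6, 0.2]
finger_gap: 0.0856
clock: 96.05
tcp_pos: [0.4993, 0.2621, 0.1688]
orientation: [-0.0, 0.749, 0.663, 0.0]
wrist_force: [-0.7, 0.3, -0.4]
finger_gap: 0.0852
t 96.05 tcp [0.4993 0.2621 0.1688] xang 83.05 tilt -1.0 j6 2.03 gap 0.0852 F [-0.6589  0.3237 -0.3683]
d tool mm [0. 0. 0.] units [0. 0. 0.]
```

View pics/scene30.png

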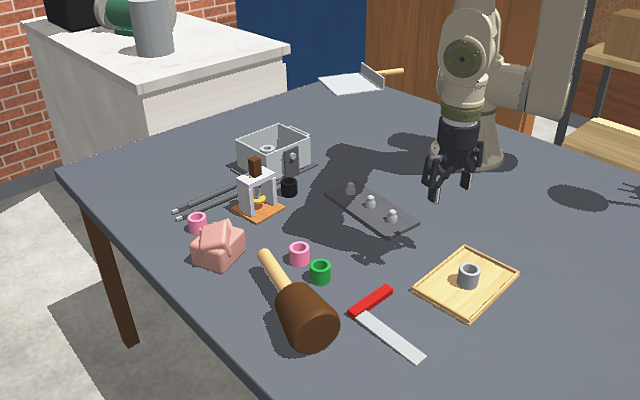

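View pics/w30.png

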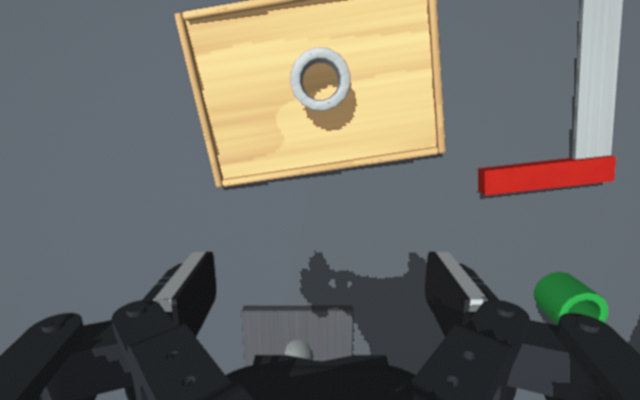

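View pics/side30.png

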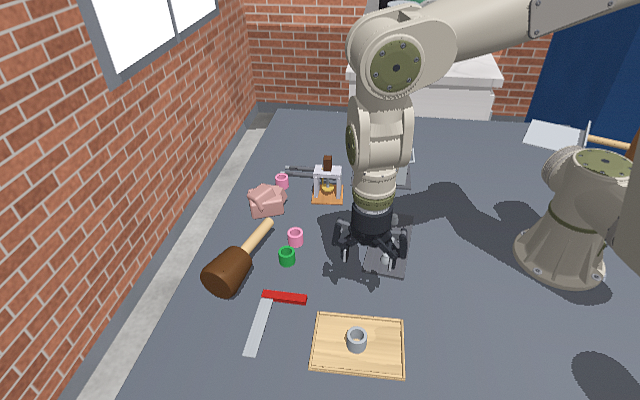

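```bash
python3 -c "
from workcell import env
print(env.hand_in())"
```

```text
the job is handed in; nothing more can be done
None
```

The job is done and handed in at about 96 s of the 210 s allowed; the hand-in reports no verdict.

- **On the pins:** All three sleeves went onto the pins in order. The left and middle ones hung on their cones and the right one went down to the plate. The pictures showed all three upright.
- **Gauge readings:** From the left, the foot's rod stood high (about 55 mm, tight), high again (tight), then about 22 mm out of the crossbar (40 mm, right). I estimated these from the rod's length in the pictures. They agree with the bores seen and with stereo heights of about 40 mm at the start. I kept the gauge gripped, pressed on the plate with 10–15 N, for at least a second each time instead of letting it go.
- **Last checks:** The right sleeve stands upright near the middle of the tray, with the gripper clear. Both tight sleeves stood in the bin when I looked just after releasing the second; the closing pictures show only one of them clearly. The gauge stands on its board within a few millimetres of the centre. By eye, the chisels, try square and look-alikes have not moved.
- **Disagreements:** The cameras differed by 1–2 mm. Over the first pin, one rough side-camera fit of the held sleeve was 3–5 mm out, so I lowered it in small steps while watching the force, and it seated cleanly.

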